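Ready the curing plate: right the buffers, fence the lane, set the thermostat

TASK

Get the curing plate ready for the post-cure: first stand every toppled rubber buffer upright on its steel foot in the marked lane, between its neighbours and clear of the lane's lines, so that all buffers stand there. Then lay the straightedge flat on the bench, flush along its whole length against the plate's front edge (the long side nearest the robot), and only after that turn the thermostat knob until its pointer is on the brass set-point tab. Leave the tab and all the other things on the bench where they are, and let go of everything.

Things in the scene. Friction and masses are not known exactly. Their poses are not given: they have to be found in the camera images.
- plate: heated curing plate fixed on the bench: aluminium slab 150 (x) x 500 (y) x 25 mm high; origin at the centre of its underside, so its top is at z = 25 mm; its front edge face is at x = -75 mm, towards the robot; a lane runs along y over the middle of its top between two dark lines at x = -45 and +45 mm; a 45 mm high terminal box is fixed to its +y end
- T1: 90 mm long rubber-metal buffer: black rubber cylinder 40 mm in diameter with a square 40 x 40 x 6 mm steel foot bonded to one end; origin at its middle (45 mm from either end), z along it away from the steel foot (z up when it stands on its foot); starts toppled on the curing plate (lying on its side, roughly across the lane, foot nearer the robot); may be absent
- T2: 90 mm long rubber-metal buffer: black rubber cylinder 40 mm in diameter with a square 40 x 40 x 6 mm steel foot bonded to one end; origin at its middle (45 mm from either end), z along it away from the steel foot (z up when it stands on its foot); starts toppled on the curing plate (lying on its side, roughly across the lane, foot nearer the robot); may be absent
- T3: 90 mm long rubber-metal buffer: black rubber cylinder 40 mm in diameter with a square 40 x 40 x 6 mm steel foot bonded to one end; origin at its middle (45 mm from either end), z along it away from the steel foot (z up when it stands on its foot); starts toppled on the curing plate (lying on its side, roughly across the lane, foot nearer the robot); may be absent
- T4: 90 mm long rubber-metal buffer: black rubber cylinder 40 mm in diameter with a square 40 x 40 x 6 mm steel foot bonded to one end; origin at its middle (45 mm from either end), z along it away from the steel foot (z up when it stands on its foot); starts toppled on the curing plate (lying on its side, roughly across the lane, foot nearer the robot); may be absent
- U1: 90 mm long rubber-metal buffer: black rubber cylinder 40 mm in diameter with a square 40 x 40 x 6 mm steel foot bonded to one end; origin at its middle (45 mm from either end), z along it away from the steel foot (z up when it stands on its foot); starts upright in the lane
- U2: 90 mm long rubber-metal buffer: black rubber cylinder 40 mm in diameter with a square 40 x 40 x 6 mm steel foot bonded to one end; origin at its middle (45 mm from either end), z along it away from the steel foot (z up when it stands on its foot); starts upright in the lane
- bar: loose aluminium straightedge 260 mm long (y) x 40 mm wide (x) x 16 mm thick, the same both ways round, with an upright grip rib 14 mm thick (x), 90 mm long (y), from 16 to 72 mm high over its middle; 0.5 kg; origin at the centre of its underside, z up
- bar_end1 (a point): middle of the underside edge at the straightedge's +y end (130 mm from its origin)
- bar_end2 (a point): middle of the underside edge at the straightedge's -y end (130 mm from its origin)
- thermostat: thermostat box fixed on the bench, 150 x 150 x 60 mm high, dial and knob in the middle of its top; origin at the centre of its underside
- knob_grip (a point): grip point of the thermostat knob, on its vertical axis, 92 mm above the bench: the knob has a 56 mm wide round skirt, and on it a grip bar 52 mm long and 14 mm thick, whose top is 12 mm above this point and whose foot is 21 mm below it
- knob (a joint): knob angle, rad, 0 to 4.7, grows clockwise seen from above; the grip bar lies along the line from the knob axis to pointer
- pointer (a point): tip of the knob's white pointer, 42 mm from the knob axis, turns with the knob
- marker (a joint): angle of the brass set-point tab on the dial, rad, on the same scale as the knob: the pointer is on the tab when both are equal; the tab is not to be moved
- mark (a point): the spot on the dial, 42 mm from the knob axis, at which the inner point of the brass set-point tab aims; the tab reaches from 43 to 64 mm from the axis and is 5 mm high
- hat1: bystander: black top-hat rubber bushing, 68 mm wide, 55 mm tall
- hat2: bystander: clear top-hat bushing, 68 mm wide, 55 mm tall
- cap1: bystander: white top-hat bushing, 68 mm wide, 55 mm tall
- plug: bystander: tapered black rubber plug, 84 mm wide at the top, 60 mm tall
- spray: bystander: spray can, 60 mm wide, 170 mm tall
- spanner: bystander: steel spanner lying on the bench (origin under its middle)
- sleeve: bystander: black rubber sleeve, 66 mm wide, 45 mm tall

How it is judged:
By the outcome, as a careful person would: the job done as asked, in the order asked, and still so for the second after the job is handed in, with the robot touching nothing.
Of T1, T2, T3, T4 only 3 to 4 are there at a start; the rules pass over those that are not, and their reading is None.
At some moment in a run one of bar may be knocked a few centimetres aside while the robot is not near it.
Once in a run the grip may slacken for a moment while it holds something.
It also fails if it takes over 210 s, if anything falls off the work surface, if the arm or the gripper's body presses on something with over 40 N, if the wrist force passes 120 N, or if a joint passes its speed limit or range.

ROBOT

A 7-joint arm with a two-finger parallel gripper is mounted at the origin on the work surface. World frame = base frame: x ahead of the robot, y to its left, z up, the work surface at z = 0. Lengths are in m, angles in rad, forces in N, time in s.
With the tool pointing down it reaches from about 0.425 to 0.925 m from the base axis. Payload 6.8 kg.
Tool frame: the origin (TCP) lies on the centre line of the jaws, within the pads' length; the fingertips stand 17 mm ahead of it and the grasp point (between the pads) lies 2 mm behind it; z points along the fingers, x is the direction in which the jaws open and shut, and the axes are right-handed (so a half turn about z gives the same grasp; the last joint's range is limited). The gripper opens to 85 mm and grips with 20 to 120 N. Pads are 22 mm wide; open, the fingers measure 114 mm over their backs; the gripper's body (76 mm by 85 mm) begins 54 mm behind the grasp point. The pads swing forward as they close: fully open they stand 13 mm farther back than shut.
Start: joints at [1.046, 0.477, 0.022, 1.555, -0.011, 1.109, -0.083], TCP at [0.273, -0.617, 0.248] pointing down, gripper open.
Joint ranges: [-2.96, 2.96], [-0.34, 2.1], [-1.41, 1.46], [0.24, 2.44], [-1.37, 4.51], [0.17, 1.92], [-2.96, 2.96]. Speed limits (rad/s): [2.39, 2.39, 3.14, 3.14, 3.14, 3.14, 3.14].

INTERFACE

Orientations are given as a unit quaternion [w, x, y, z].
In Python, from station import status, read_camera, camera_model, bot gives the robot as it stands.
- The arm moves only by the tool arm_command, never from a script. Its argument "series" is a list of rows, each a list of 3 entries, a list of its own where there are three numbers: the finger opening in mm, from 0 to 85.4, then the shift along the tool's x, y, z in mm, then the turn about the tool's z in rad. In form: [[gripper, [dx, dy, dz], roll], ...]. A call has 1 to 8 rows; each row is the pose to reach, as a shift and turn from the pose commanded when the call began, along the tool's axes at that moment; what a row does not reach only later rows make up. A row lasts 1/8 s, in which the tool goes at most 62.5 mm and 10.7 degrees, less where a joint would pass 70% of its speed; a pose out of reach is approached as far as the arm can. A call with a gripper value outside its range is refused whole. The fingers move at their own pace and stop on an object; "squeeze" is the grip in N (left out, the last holds). Time passes only in rows, so rows that repeat a pose let the fingers close. It gives the time, the measured TCP pose, the force and the opening at its end, in the units of the state.
- status.get_obs(): the state, without advancing time (a new reading comes with each control period).
- read_camera(name): name is "side" or "top"; returns the picture (420x560x3 uint8, blue, green, red); there is no depth.
- camera_model(name): a dict with "fov_y" (degrees; the focal length in pixels is half the picture's height over the tangent of half this angle, whatever the lens; pixels are square), "cx", "cy" (the principal point, pixels), "R" (3x3) and "t" (3): a world point X has camera coordinates R X + t. Camera axes: x right, y down, z forward; pixel columns grow to the right and rows downward; lengths in m; the calibration is good to about 2 mm. A picture is of the moment at which its call begins. camera_model takes no time and is no camera call.
- bot.hand_in(): hands the job in, once; it reports no verdict.
The state is a dict: "t": time; "q": joint angles; "joint_vel": joint speeds; "joint_torque": joint torques, N m; "eef_pos": TCP position; "tool_rot": TCP orientation; "contact_force": force on the tool from outside, world axes, zero at the start; "torque": the same for the moment, N m; "gripper_width": opening from 0.0 (shut) to 1.0 (fully open).
Only numpy, scipy, OpenCV 4.12 (cv2) and the standard library are available. Lean on these libraries where they do the work, as an engineer would, in place of code of your own. Each camera call takes 0.05 s, during which the arm holds its last target.

## Working session

There is one attempt and no reset: what is moved stays moved. The work goes in short steps, Python scripts to look and compute and a tool call to move; the robot and the scene stay as the last step left them, time stands still between calls to the robot, and variables do not carry over. Pictures are saved under pics/ and viewed, and the job is handed in when it is done.

Besides the shell and the picture viewer there is one more tool, called as a command line: name --argument value ..., lists and objects as JSON in quotes. arm_command: Moves the arm, as the interface text tells. Its arguments: {"type":"object","properties":{"series":{"type":"array"},"squeeze":{"type":"number"}},"required":["series"]}

```bash
ls; mkdir -p pics; python3 - <<'E'
from station import status, read_camera, camera_model, bot
import cv2
print(status.get_obs())
for n in ("side","top"):
    cv2.imwrite(f"pics/{n}0.png",cv2.resize(read_camera(n),(784,588),interpolation=cv2.INTER_CUBIC)); print(n,camera_model(n))
E
```

```text
pics
{'t': 0.0, 'q': array([ 1.04593319,  0.47778704,  0.0223266 ,  1.556457  , -0.01152367,
        1.10929044, -0.08310981]), 'joint_vel': array([-0.00137291, -0.00117047, -0.00171043,  0.00229969, -0.00148639,
        0.00092015,  0.00038442]), 'joint_torque': array([ 1.59920314e-04, -5.96447217e+01,  1.60777945e+00, -2.81193745e+01,
        1.24453800e-02,  9.30739014e-03,  1.97151786e-05]), 'eef_pos': array([ 0.27301605, -0.61670781,  0.24733184]), 'tool_rot': array([-4.48971772e-04,  8.38097062e-01, -5.45520385e-01, -7.88227394e-04]), 'contact_force': array([-0.12091708,  0.5246496 ,  0.03089583]), 'torque': array([-0.06143077, -0.04766344, -0.02450621]), 'gripper_width': 0.9985666573323358}
side {'fov_y': 47.38357629660292, 'cx': 273.6620139423484, 'cy': 205.58767763559499, 'R': array([[-0.74211902, -0.66989618, -0.02232622],
       [-0.45071254,  0.52340488, -0.72312207],
       [ 0.49610237, -0.52657994, -0.69035933]]), 't': array([0.36874213, 0.32897441, 1.19082337])}
top {'fov_y': 56.713860101129576, 'cx': 277.94335067196516, 'cy': 206.1091121177184, 'R': array([[ 0.02590828, -0.99957048,  0.01369745],
       [-0.98714343, -0.02774323, -0.15741078],
       [ 0.15772318, -0.00944311, -0.98743821]]), 't': array([-0.07761856,  0.54274335,  1.15477643])}
```

View pics/top0.png

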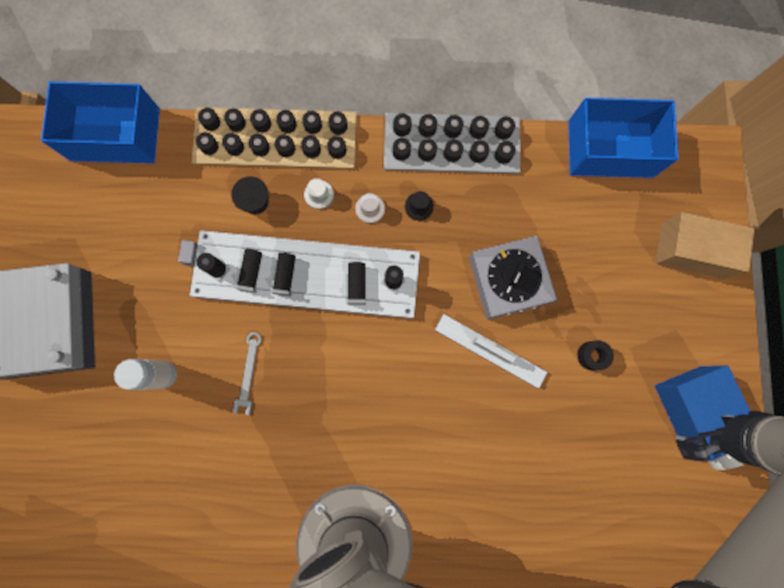

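View pics/side0.png

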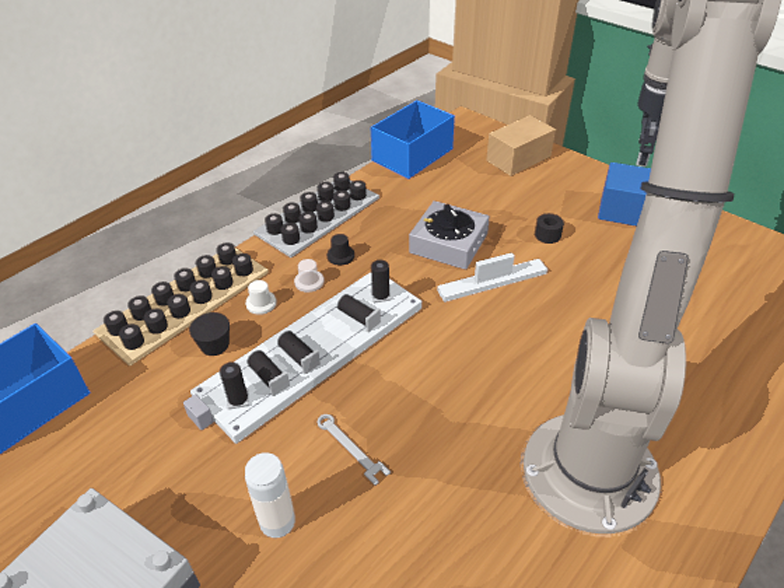

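```bash
cat > h.py <<'E'
from station import status, read_camera, camera_model, bot
import cv2, numpy as np
def K(n):
    m=camera_model(n); f=210/np.tan(np.radians(m['fov_y']/2)); return m,f
def proj(n,X):
    m,f=K(n); c=(m['R']@np.atleast_2d(X).T).T+m['t']; return np.c_[m['cx']+f*c[:,0]/c[:,2], m['cy']+f*c[:,1]/c[:,2]]
def back(n,uv,z):
    m,f=K(n); o=-m['R'].T@m['t']; out=[]
    for u,v in np.atleast_2d(uv):
        d=m['R'].T@np.array([(u-m['cx'])/f,(v-m['cy'])/f,1]); out.append(o+d*(z-o[2])/d[2])
    return np.array(out)
def snap(n,name,box=None,s=1,pts=None):
    im=read_camera(n); x0,y0,x1,y1=box or (0,0,560,420)
    im=cv2.resize(im[y0:y1,x0:x1],None,fx=s,fy=s,interpolation=cv2.INTER_CUBIC)
    if pts is not None:
        for u,v in proj(n,pts): cv2.circle(im,(int((u-x0+.5)*s),int((v-y0+.5)*s)),2,(0,0,255),-1)
    cv2.imwrite(f'pics/{name}.png',im)
E
python3 - <<'E'
from h import *
snap('top','t1',(125,155,305,235),4.4)
snap('top','t2',(300,160,440,285),5)
snap('side','s1',(125,170,310,320),4)
E
```

```text
(no output)
```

View pics/t1.png

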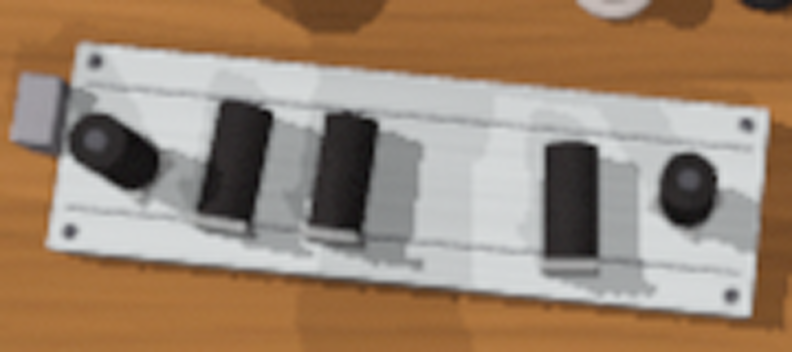

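View pics/t2.png

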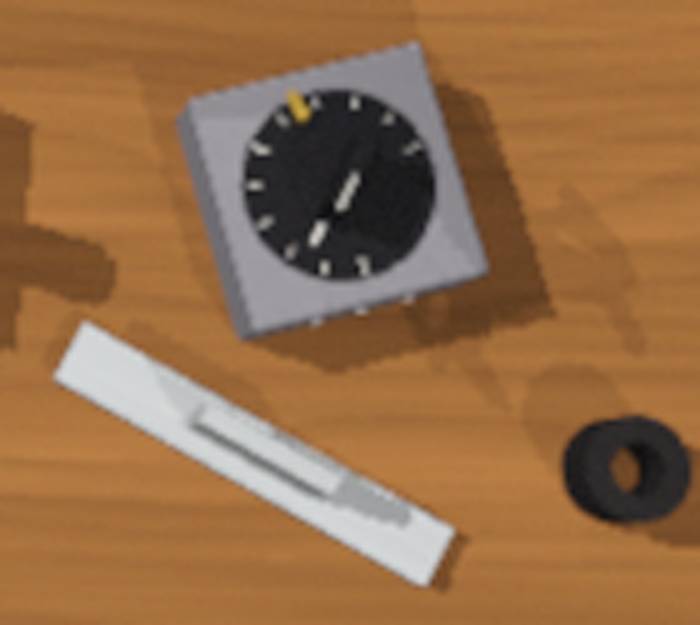

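View pics/s1.png

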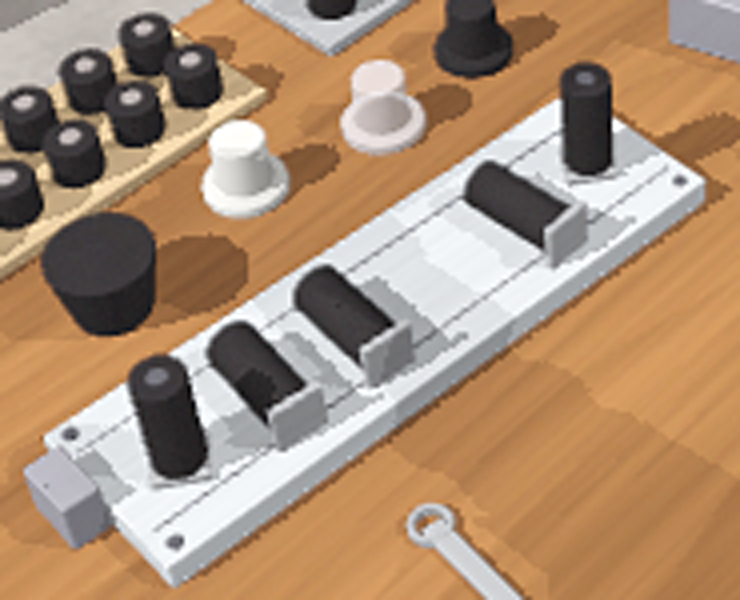

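```bash
cat >> h.py <<'E'
def unc(P,x0,y0,s): return (np.array(P,float)+.5)/s-.5+np.array([x0,y0])
E
python3 - <<'E'
from h import *
c=back('top',unc([(80,43),(769,108),(752,317),(47,247)],125,155,4.4),.025)
print(c.round(4)); 
from scipy.spatial.distance import pdist,squareform
print(squareform(pdist(c)).round(4))
m=c.mean(0);v=(c[0]+c[3]-c[1]-c[2])[:2]; print(m,np.arctan2(-v[0],v[1]))
c=back('side',unc([(45,440),(565,98),(705,185),(175,580)],125,170,4),.025); 
print(c.round(4),c.mean(0))
th=np.arctan2(-v[0],v[1]);ex=np.array([np.cos(th),np.sin(th)]);ey=np.array([-ex[1],ex[0]])
# buffers: top silhouettes: foot-end corners (top of foot z=.065), rubber end at z~.045 silhouette
for nm,f1,f2,r1,r2 in [('A',(198,217),(250,226),(220,102),(272,108)),('B',(308,233),(362,240),(327,113),(378,117)),('C',(543,264),(598,264),(547,145),(598,145))]:
    F=back('top',unc([f1,f2],125,155,4.4),.065)[:,:2];R=back('top',unc([r1,r2],125,155,4.4),.045)[:,:2]
    q=lambda p:np.array([(p-m[:2])@ex,(p-m[:2])@ey]).round(4)
    print(nm,'foot',F.mean(0).round(4),q(F.mean(0)),'rub',R.mean(0).round(4),q(R.mean(0)),np.linalg.norm(F[0]-F[1]),np.linalg.norm(R[0]-R[1]))
for nm,p in [('U1',(97,140)),('U2',(688,180))]:
    p=back('top',unc([p],125,155,4.4),.115)[0,:2]; print(nm,p,q(p))
E
```

```text
[[ 0.6693  0.3682  0.025 ]
 [ 0.6359 -0.1287  0.025 ]
 [ 0.4846 -0.1193  0.025 ]
 [ 0.5206  0.3795  0.025 ]]
[[0.     0.4981 0.5214 0.1492]
 [0.4981 0.     0.1516 0.5211]
 [0.5214 0.1516 0.     0.5001]
 [0.1492 0.5211 0.5001 0.    ]]
[0.57757789 0.12490718 0.025     ] -0.06964078824888449
[[ 0.6702  0.3706  0.025 ]
 [ 0.636  -0.1173  0.025 ]
 [ 0.4865 -0.1145  0.025 ]
 [ 0.5142  0.3829  0.025 ]] [0.57671312 0.13042784 0.025     ]
A foot [0.5361 0.246 ] [-0.0498  0.1179] rub [0.6226 0.2413] [0.0369 0.1192] 0.03628299726476634 0.036925840335288056
B foot [0.5278 0.1696] [-0.0528  0.0411] rub [0.6176 0.166 ] [0.0371 0.0438] 0.03733454918735843 0.03603322513041375
C foot [0.5133 0.0078] [-0.056  -0.1213] rub [0.6005 0.0105] [ 0.0308 -0.1126] 0.037607521351159585 0.03586942116198014
U1 [0.58034975 0.32032089] [-0.0108  0.1951]
U2 [ 0.56462052 -0.07026376] [ 0.0007 -0.1956]
```

```bash
cat >> h.py <<'E'
M=np.array([.5776,.1249]);TH=-.0696
EX=np.array([np.cos(TH),np.sin(TH)]);EY=np.array([-EX[1],EX[0]])
def W(px,py): return M+px*EX+py*EY
def P(p): d=np.array(p)[:2]-M; return np.array([d@EX,d@EY])
def pose():
    o=status.get_obs(); w,x,y,z=o['tool_rot']; psi=np.arctan2(2*(x*y+w*z),1-2*(y*y+z*z)); return o,o['eef_pos'],psi
def mv(x,y,z,psi,frm=None):
    o,p,s=pose()
    if frm is not None: p,s=np.array(frm[:3]),frm[3]
    d=np.array([x,y,z])-p; a=np.array([np.cos(s),np.sin(s)]); b=np.array([a[1],-a[0]])
    r=-(psi-s); r=(r+np.pi)%(2*np.pi)-np.pi
    print('from',p.round(4),round(s,4),'shift mm',(1e3*np.array([d[:2]@a,d[:2]@b,-d[2]])).round(1),'roll',round(r,4),'F',o['contact_force'].round(1),'gw',round(o['gripper_width']*85.4,1),'t',round(o['t'],2))
E
python3 - <<'E'
from h import *
a=.031; g=np.array([.5569,.0092])+.027*np.array([np.cos(a),np.sin(a)]); print(g,P(g))
mv(g[0],g[1],.20,a-np.pi/2)
E
```

```text
[0.58388703 0.01003687] [ 0.01425983 -0.11414781]
from [ 0.2732 -0.617   0.2478] -1.154 shift mm [-447.6 -538.    47.8] roll 0.3858 F [ 0.5 -0.  -1. ] gw 85.8 t 0.25
```

arm_command --series '[[62, [-37, -45, 0], 0.0], [62, [-75, -90, 0], 0.05], [62, [-112, -135, 0], 0.1], [62, [-149, -179, 0], 0.15], [62, [-187, -224, 0], 0.2], [62, [-224, -269, 0], 0.25], [62, [-261, -314, 0], 0.3], [62, [-298, -359, 20], 0.3858]]'

```text
t: 1.25
eef_pos: [0.4827, -0.1981, 0.2296]
tool_rot: [-0.001, 0.717, -0.697, 0.002]
contact_force: [0.4, -0.3, 0.2]
gripper_width: 0.726
```

```bash
python3 - <<'E'
from h import *
mv(.5839,.0100,.20,.031-np.pi/2)
E
```

```text
from [ 0.4827 -0.1981  0.2296] -1.5426 shift mm [-205.2 -107.1   29.6] roll -0.0028 F [ 0.4 -0.3  0.2] gw 62.0 t 1.25
```

arm_command --series '[[62, [-45, -24, 7], 0], [62, [-90, -48, 15], 0], [62, [-135, -72, 20], 0], [62, [-180, -96, 29], 0], [62, [-205, -107, 60], 0], [62, [-205, -107, 90], 0], [62, [-205, -107, 90], 0], [62, [-205, -107, 90], 0]]'

```text
t: 2.25
eef_pos: [0.5821, 0.0083, 0.1393]
tool_rot: [-0.0, 0.718, -0.696, 0.0]
contact_force: [0.3, 0.2, -0.4]
gripper_width: 0.723
```

```bash
python3 - <<'E'
from h import *
mv(.5839,.0100,.047,.031-np.pi/2)
snap('top','t3',(200,150,320,240),6)
snap('side','s3',(200,150,340,255),5.5)
E
```

```text
from [0.5821 0.0083 0.1393] -1.5407 shift mm [-1.7 -1.9 92.3] roll -0.0009 F [ 0.3  0.2 -0.4] gw 61.8 t 2.25
```

View pics/t3.png

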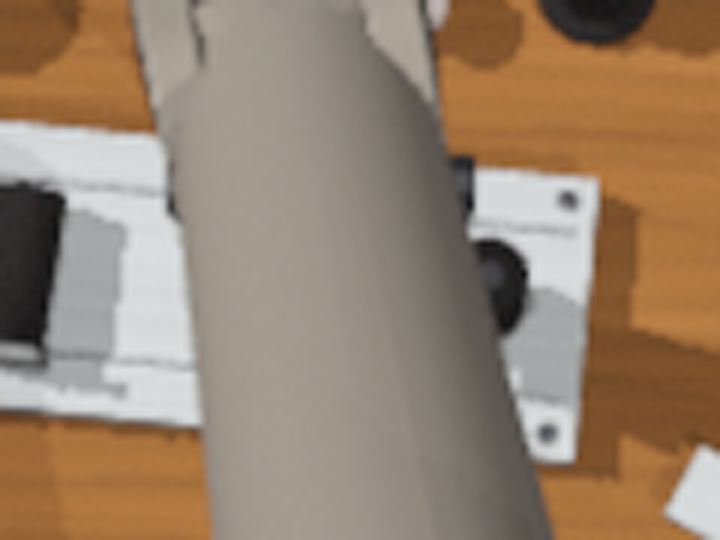

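View pics/s3.png

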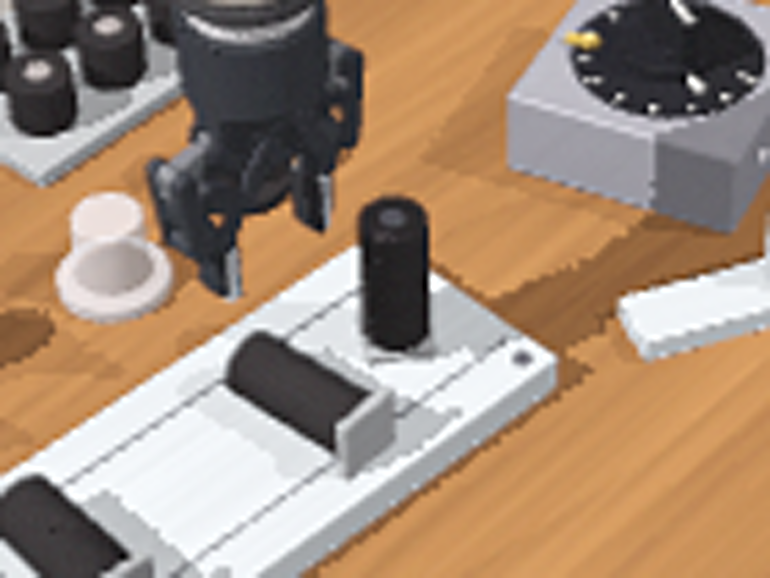

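arm_command --series '[[62, [-1, -1, 25], 0], [62, [-1, -1, 50], 0], [62, [-1, -1, 75], 0], [62, [-1, -1, 92], 0], [62, [-1, -1, 92], 0], [36, [-1, -1, 92], 0], [36, [-1, -1, 92], 0], [36, [-1, -1, 92], 0]]' --squeeze 25

```text
t: 3.35
eef_pos: [0.5835, 0.0101, 0.0476]
tool_rot: [-0.001, 0.718, -0.696, 0.001]
contact_force: [0.4, 0.9, 6.4]
gripper_width: 0.462
```

```bash
python3 - <<'E'
from h import *
o,p,s=pose(); print(P(p))
x,y=P(p)
g=W(x+.045,-.118)
mv(g[0],g[1],p[2]+.001,TH-np.pi/2)
snap('side','s4',(200,150,340,255),5.5)
E
```

```text
[ 0.01382192 -0.11410274]
from [0.5835 0.0101 0.0476] -1.5398 shift mm [  8.4 -44.4  -1. ] roll 0.1006 F [0.4 0.9 6.4] gw 39.4 t 3.35
```

View pics/s4.png

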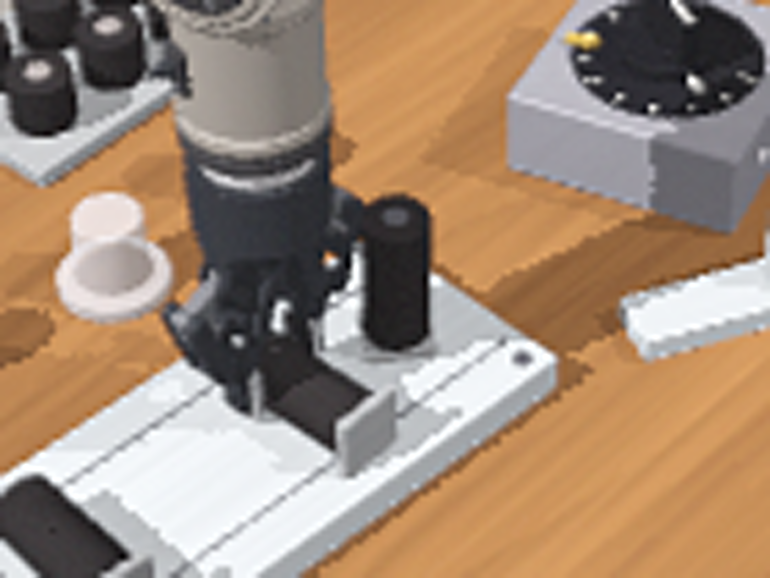

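arm_command --series '[[36, [0, 0, -3], 0], [36, [2, -10, -3], 0.03], [36, [4, -20, -3], 0.06], [36, [6, -30, -3], 0.09], [36, [8, -40, -3], 0.1], [36, [8, -44, -3], 0.1], [36, [8, -44, -3], 0.1]]'

```text
t: 4.28
eef_pos: [0.6269, 0.0033, 0.0492]
tool_rot: [0.0, -0.682, 0.731, 0.0]
contact_force: [0.2, 0.7, -2.3]
gripper_width: 0.462
```

```bash
python3 - <<'E'
from h import *
o,p,s=pose(); print(P(p)); mv(*p,s)
snap('side','s5',(200,150,340,255),5.5)
E
```

```text
[ 0.05765552 -0.1178532 ]
from [0.6269 0.0033 0.0492] -1.6396 shift mm [ 0.  0. -0.] roll 0.0 F [ 0.2  0.7 -2.3] gw 39.5 t 4.28
```

View pics/s5.png

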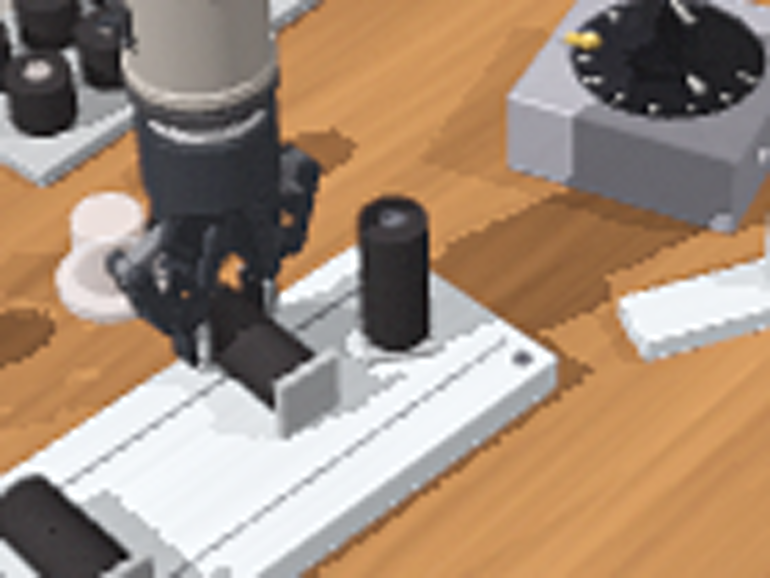

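arm_command --series '[[36, [0, 3, -6], 0], [36, [0, 6, -13], 0], [36, [0, 10, -20], 0], [36, [0, 14, -26], 0], [36, [0, 20, -32], 0], [36, [0, 25, -37], 0], [36, [0, 32, -42], 0], [36, [0, 38, -46], 0]]' --squeeze 20

```text
t: 5.32
eef_pos: [0.5882, 0.0059, 0.0956]
tool_rot: [-0.0, -0.682, 0.731, 0.0]
contact_force: [-0.3, -0.3, -3.4]
gripper_width: 0.465
```

```bash
python3 - <<'E'
from h import *
o,p,s=pose(); print(P(p)); mv(*p,s)
snap('side','s6',(200,150,340,255),5.5)
E
```

```text
[ 0.01888812 -0.1180023 ]
from [0.5882 0.0059 0.0956] -1.6398 shift mm [ 0.  0. -0.] roll 0.0 F [-0.3 -0.3 -3.4] gw 39.7 t 5.33
```

View pics/s6.png

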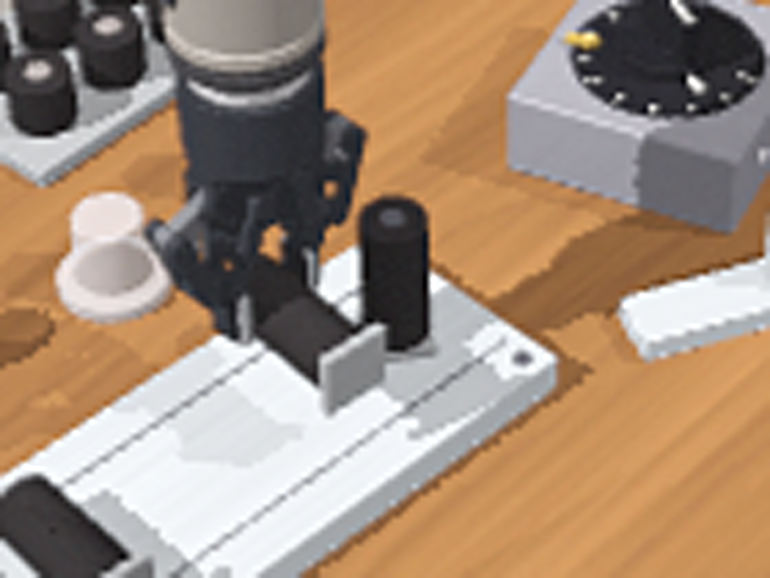

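arm_command --series '[[36, [0, -10, 0], 0], [36, [0, -20, 15], 0], [36, [0, -30, 30], 0], [36, [0, -38, 44], 0], [36, [0, -38, 48], 0], [36, [0, -38, 48], 0], [60, [0, -38, 47], 0], [60, [0, -38, 47], 0]]'

```text
t: 6.38
eef_pos: [0.6267, 0.0033, 0.048]
tool_rot: [-0.0, -0.682, 0.731, 0.0]
contact_force: [-0.9, 0.0, -0.3]
gripper_width: 0.703
```

arm_command --series '[[60, [0, -7, 0], 0], [60, [0, -14, 0], 0], [60, [0, -14, 0], 0], [36, [0, -14, 0], 0], [36, [0, -14, 0], 0], [36, [0, -14, 0], 0]]'

```text
t: 7.12
eef_pos: [0.6405, 0.0023, 0.0484]
tool_rot: [-0.0, -0.682, 0.731, 0.0]
contact_force: [-1.0, -0.3, 1.3]
gripper_width: 0.461
```

```bash
python3 - <<'E'
from h import *
o,p,s=pose(); print(P(p)); mv(*p,s)
snap('side','s7',(200,150,340,255),5.5)
E
```

```text
[ 0.0712908  -0.11790433]
from [0.6405 0.0023 0.0484] -1.6398 shift mm [ 0.  0. -0.] roll 0.0 F [-1.  -0.3  1.3] gw 39.3 t 7.12
```

View pics/s7.png

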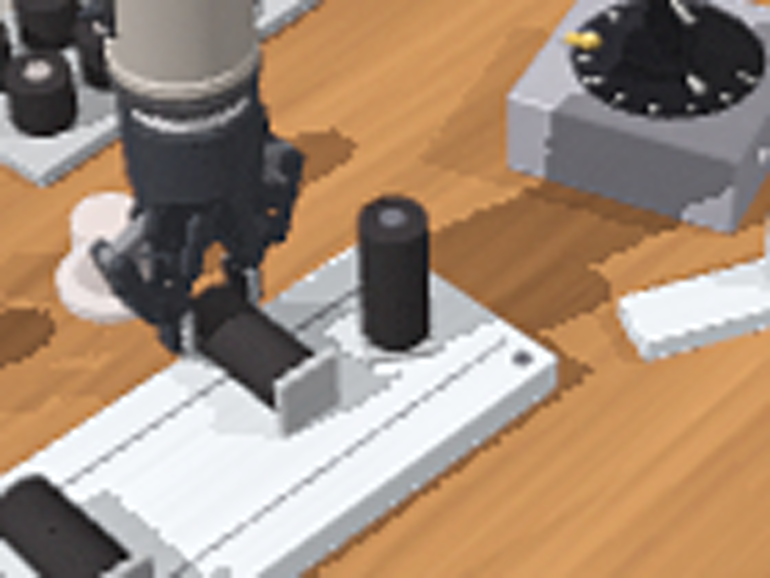

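arm_command --series '[[36, [0, 2, -10], 0], [36, [0, 4, -25], 0], [36, [0, 8, -40], 0], [36, [0, 12, -60], 0], [36, [0, 16, -70], 0], [36, [0, 20, -70], 0], [36, [0, 20, -70], 0]]' --squeeze 20

```text
t: 8.05
eef_pos: [0.6199, 0.0036, 0.1179]
tool_rot: [-0.0, -0.682, 0.731, 0.0]
contact_force: [0.3, -0.1, -2.9]
gripper_width: 0.459
```

```bash
python3 - <<'E'
from h import *
o,p,s=pose(); print(P(p)); mv(*p,s)
snap('side','s8',(200,150,340,255),5.5)
E
```

```text
[ 0.05063024 -0.11809413]
from [0.6199 0.0036 0.1179] -1.6397 shift mm [ 0.  0. -0.] roll 0.0 F [ 0.3 -0.1 -2.9] gw 39.2 t 8.05
```

View pics/s8.png

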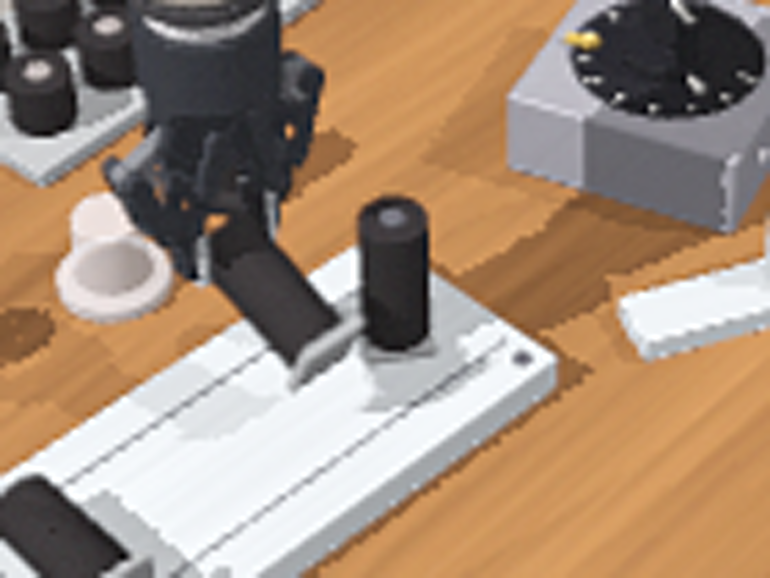

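arm_command --series '[[36, [0, 0, -50], 0], [36, [0, 0, -20], 0], [36, [0, 0, -60], 0], [36, [0, 0, -20], 0], [36, [0, 0, -60], 0], [36, [0, 0, -20], 0], [36, [0, 0, -20], 0]]'

```text
t: 8.98
eef_pos: [0.618, 0.0033, 0.1351]
tool_rot: [-0.003, -0.682, 0.731, 0.002]
contact_force: [-0.7, 0.6, -2.8]
gripper_width: 0.459
```

```bash
python3 - <<'E'
from h import *
o,p,s=pose(); print(P(p)); mv(*p,s)
snap('side','s9',(200,150,340,255),5.5)
E
```

```text
[ 0.04878178 -0.11850745]
from [0.618  0.0033 0.1351] -1.6397 shift mm [ 0.  0. -0.] roll 0.0 F [-0.7  0.6 -2.8] gw 39.2 t 8.97
```

View pics/s9.png

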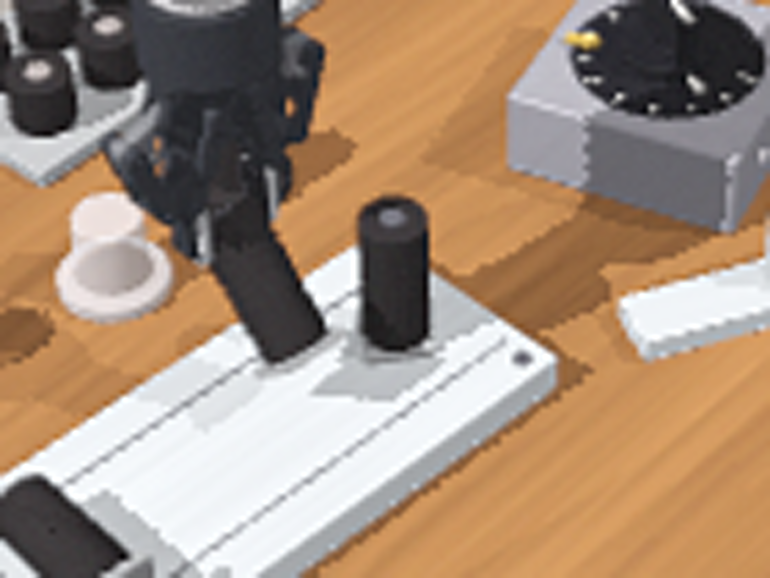

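arm_command --series '[[36, [0, 0, -50], 0], [36, [0, 0, 0], 0], [36, [0, 0, -50], 0], [36, [0, 0, 0], 0], [36, [0, 0, -50], 0], [36, [0, 0, 0], 0], [36, [0, 0, -50], 0], [36, [0, 0, 0], 0]]'

```text
t: 10.02
eef_pos: [0.6272, 0.0042, 0.1453]
tool_rot: [0.006, -0.682, 0.731, -0.005]
contact_force: [1.1, 0.8, -2.6]
gripper_width: 0.456
```

```bash
python3 - <<'E'
from h import *
o,p,s=pose(); print(P(p)); mv(*p,s)
snap('side','s10',(200,150,340,255),5.5)
E
```

```text
[ 0.05791887 -0.11696435]
from [0.6272 0.0042 0.1453] -1.6404 shift mm [ 0.  0. -0.] roll 0.0 F [ 1.1  0.8 -2.6] gw 38.9 t 10.03
```

View pics/s10.png

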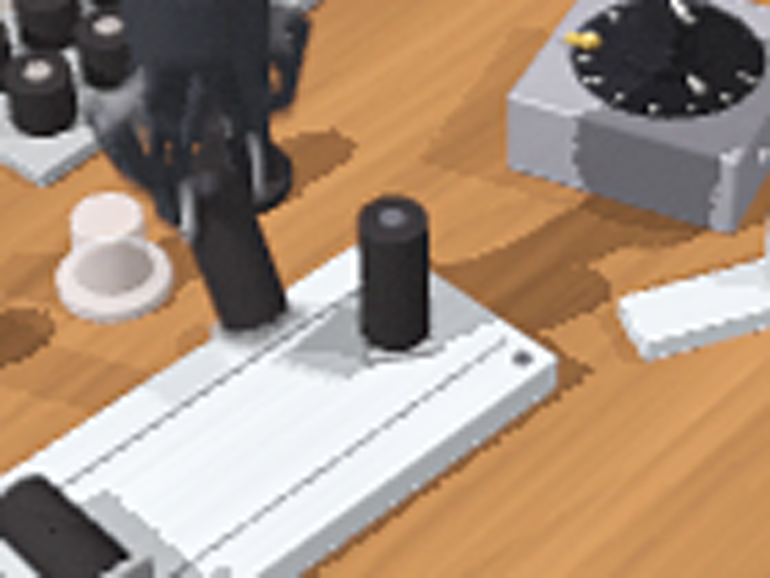

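arm_command --series '[[36, [0, 10, 0], 0], [36, [0, 25, 0], 0], [36, [0, 40, 0], 0], [36, [0, 50, 0], 0], [36, [0, 50, 5], 0], [36, [0, 50, 10], 0], [36, [0, 50, 10], 0]]'

```text
t: 10.95
eef_pos: [0.5708, 0.007, 0.1276]
tool_rot: [-0.0, -0.682, 0.731, 0.0]
contact_force: [-0.2, 0.6, -1.8]
gripper_width: 0.457
```

```bash
python3 - <<'E'
from h import *
o,p,s=pose(); print(P(p)); mv(*p,s)
snap('side','s11',(200,150,340,255),5.5)
E
```

```text
[ 0.00146417 -0.11811085]
from [0.5708 0.007  0.1276] -1.6399 shift mm [ 0.  0. -0.] roll 0.0 F [-0.2  0.6 -1.8] gw 39.0 t 10.95
```

View pics/s11.png

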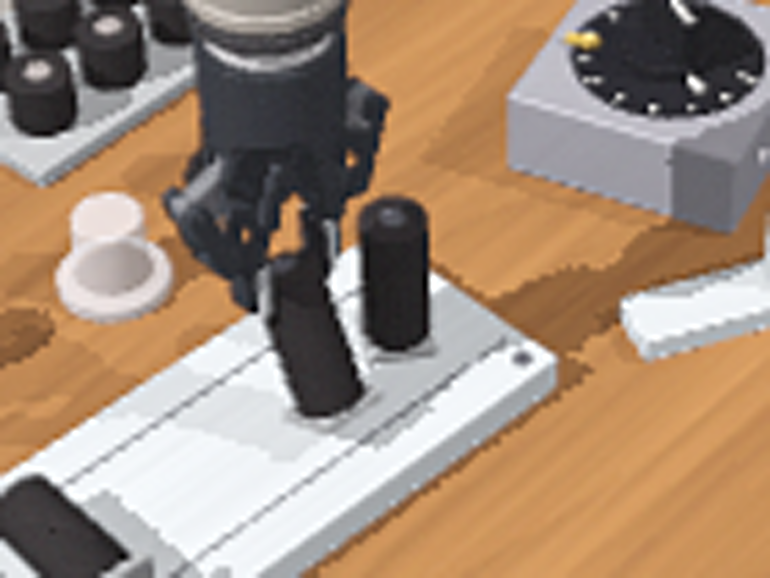

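arm_command --series '[[36, [0, -10, 6], 0], [36, [0, -10, 14], 0], [36, [0, -6, 17], 0], [36, [0, 0, 18], 0], [36, [0, 6, 19], 0], [36, [0, 10, 20], 0], [36, [0, 10, 20], 0]]'

```text
t: 11.88
eef_pos: [0.567, 0.0079, 0.1131]
tool_rot: [0.005, -0.682, 0.731, -0.004]
contact_force: [1.6, -0.4, 24.8]
gripper_width: 0.458
```

```bash
python3 - <<'E'
from h import *
o,p,s=pose(); print(P(p)); mv(*p,s)
snap('side','s12',(200,150,340,255),5.5)
E
```

```text
[-0.00240082 -0.11742465]
from [0.567  0.0079 0.1131] -1.6403 shift mm [ 0.  0. -0.] roll 0.0 F [ 1.6 -0.4 24.8] gw 39.1 t 11.88
```

View pics/s12.png

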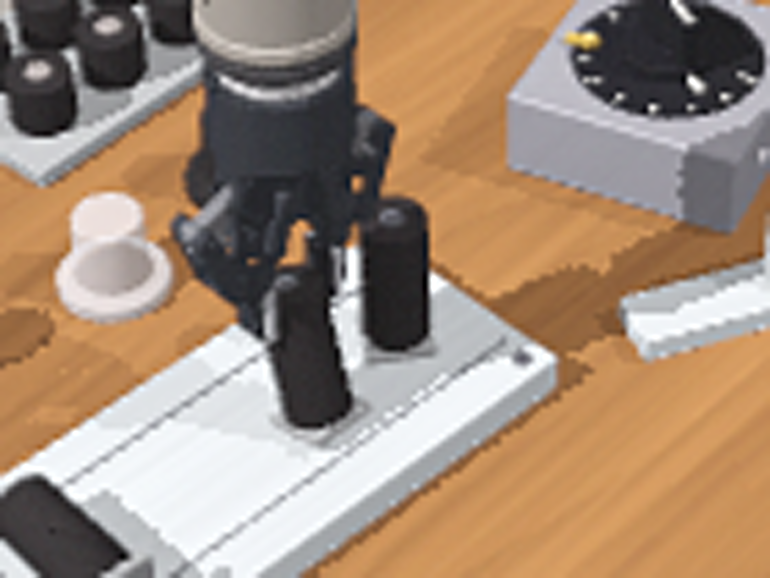

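arm_command --series '[[36, [0, 0, -2], 0], [36, [0, 0, -4], 0], [45, [0, 0, -4], 0], [60, [0, 0, -4], 0], [60, [0, 0, -4], 0], [60, [0, 0, -40], 0], [60, [0, 0, -80], 0]]'

```text
t: 12.8
eef_pos: [0.56, 0.0077, 0.1882]
tool_rot: [-0.001, -0.682, 0.731, 0.001]
contact_force: [1.3, -0.1, 0.5]
gripper_width: 0.701
```

```bash
python3 - <<'E'
from h import *
o,p,s=pose(); print(P(p)); mv(*p,s)
snap('side','s13',(200,150,340,255),5.5)
E
```

```text
[-0.00938505 -0.11813086]
from [0.56   0.0077 0.1882] -1.6397 shift mm [ 0.  0. -0.] roll 0.0 F [ 1.3 -0.1  0.5] gw 59.9 t 12.8
```

View pics/s13.png

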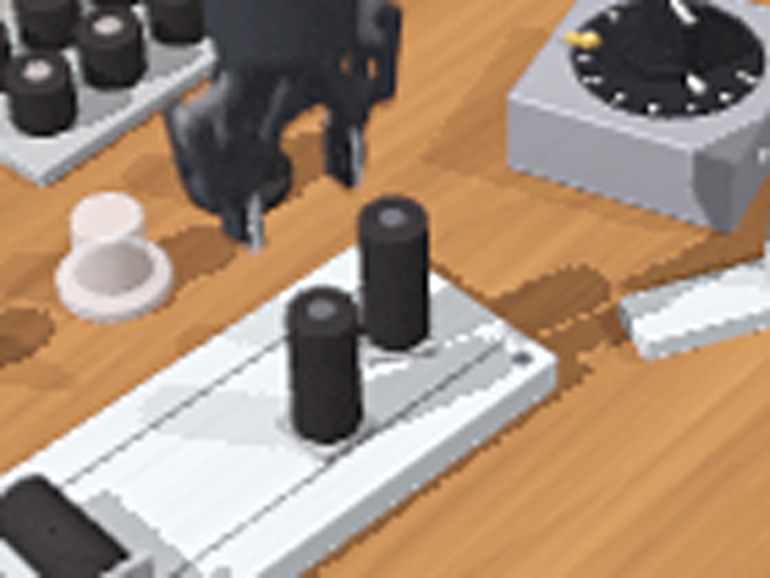

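```bash
python3 - <<'E'
from h import *
for n,p in [('C',(320,309)),('U2',(394,217))]:
    b=back('side',unc([p],200,150,5.5),.115)[0]; print(n,b,P(b))
b=back('side',unc([(328,462),(278,424),(372,418)],200,150,5.5),.025)
for q in b: print(P(q))
mv(*W(-.025,-.119),.10,TH-np.pi/2)
E
```

```text
C [0.55040993 0.00534105 0.115     ] [-0.01880965 -0.12116038]
U2 [ 0.56973524 -0.07366384  0.115     ] [ 0.00596317 -0.19863004]
[-0.03797002 -0.1039162 ]
[ 0.00249407 -0.10383859]
[-0.03085313 -0.14343479]
from [0.5633 0.0081 0.1942] -1.6399 shift mm [ 1.4 18.8 94.2] roll 0.0005 F [0.7 0.6 3. ] gw 60.2 t 12.85
```

arm_command --series '[[60, [1, 17, 0], 0], [60, [1, 17, 30], 0], [60, [1, 17, 60], 0], [60, [1, 17, 94], 0], [60, [1, 17, 94], 0], [36, [1, 17, 94], 0], [36, [1, 17, 94], 0], [36, [1, 17, 94], 0]]' --squeeze 30

```text
t: 13.85
eef_pos: [0.5446, 0.008, 0.0954]
tool_rot: [0.001, -0.682, 0.731, -0.001]
contact_force: [0.1, -0.3, 3.2]
gripper_width: 0.459
```

arm_command --series '[[36, [0, 0, -4], 0], [36, [0, -6, -4], 0], [36, [0, -14, -4], 0], [36, [0, -22, -4], 0], [36, [0, -22, -2], 0], [36, [0, -22, 0], 0], [50, [0, -22, 0], 0], [60, [0, -22, 0], 0]]'

```text
t: 14.85
eef_pos: [0.5657, 0.0064, 0.0943]
tool_rot: [0.0, -0.682, 0.731, -0.0]
contact_force: [0.1, 0.2, 0.0]
gripper_width: 0.697
```

arm_command --series '[[60, [0, 0, 0], 0], [60, [0, 0, -40], 0], [60, [0, 0, -80], 0], [60, [0, 0, -80], 0]]'

```text
t: 15.35
eef_pos: [0.5679, 0.0066, 0.1775]
tool_rot: [0.002, -0.682, 0.731, -0.002]
contact_force: [0.2, -0.6, 0.2]
gripper_width: 0.702
```

```bash
python3 - <<'E'
from h import *
o,p,s=pose(); print(P(p)); mv(*p,s)
snap('side','s14',(150,150,320,280),4.5)
E
```

```text
[-0.00141566 -0.11866388]
from [0.5679 0.0066 0.1775] -1.6401 shift mm [ 0.  0. -0.] roll 0.0 F [ 0.2 -0.6  0.2] gw 59.9 t 15.35
```

View pics/s14.png

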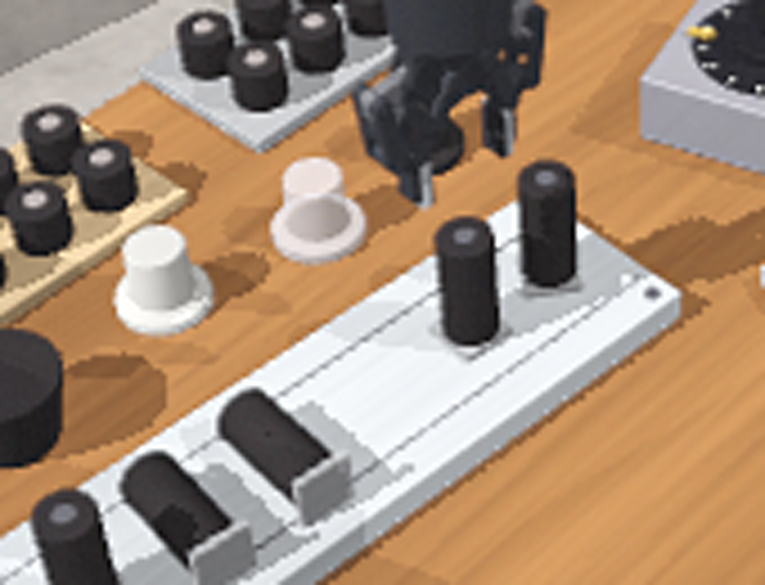

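```bash
python3 - <<'E'
from h import *
a=-.04; g=np.array([.5727,.1678])+.041*np.array([np.cos(a),np.sin(a)]); print(g,P(g))
mv(g[0],g[1],.047,a-np.pi/2)
E
```

```text
[0.6136672  0.16616044] [0.03311047 0.04366879]
from [0.5666 0.0065 0.1756] -1.64 shift mm [-162.6  -35.9  128.6] roll -0.0292 F [-0.2  0.2 -0.6] gw 59.8 t 15.4
```

arm_command --series '[[60, [-50, -11, 0], 0], [60, [-100, -23, 0], -0.03], [60, [-150, -35, 0], -0.03], [60, [-162, -36, 20], -0.03], [60, [-162, -36, 60], -0.03], [60, [-162, -36, 80], -0.03], [60, [-162, -36, 80], -0.03]]'

```text
t: 16.27
eef_pos: [0.6113, 0.1641, 0.0919]
tool_rot: [-0.002, -0.693, 0.721, 0.001]
contact_force: [-0.1, -0.0, -0.0]
gripper_width: 0.702
```

```bash
python3 - <<'E'
from h import *
mv(.6137,.1662,.0475,-.04-np.pi/2)
snap('side','s15',(150,150,320,280),4.5)
E
```

```text
from [0.6113 0.1641 0.0919] -1.6107 shift mm [-2.2 -2.4 44.4] roll 0.0001 F [-0.1 -0.  -0. ] gw 59.9 t 16.27
```

View pics/s15.png

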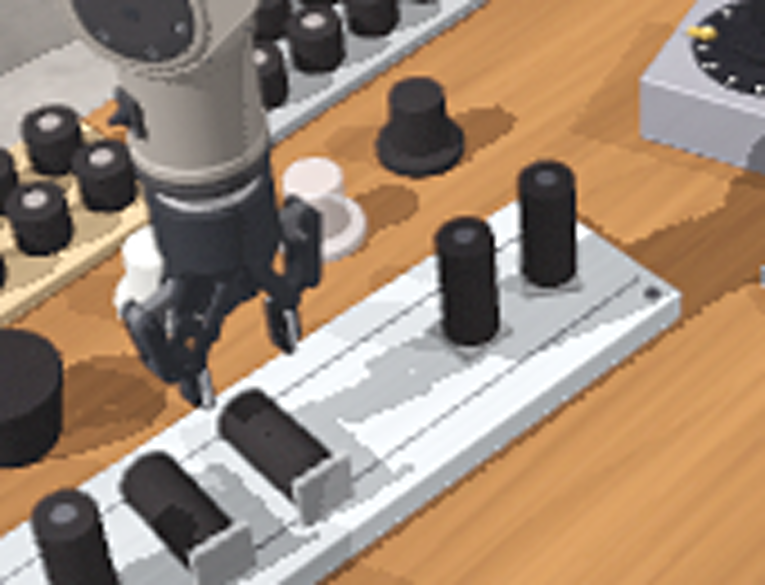

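arm_command --series '[[60, [-1, -1, 20], 0], [60, [-1, -1, 43], 0], [60, [-1, -1, 43], 0], [36, [-1, -1, 43], 0], [36, [-1, -1, 43], 0], [36, [-1, -1, 43], 0]]' --squeeze 20

```text
t: 17.08
eef_pos: [0.6147, 0.1669, 0.0524]
tool_rot: [0.001, -0.693, 0.721, -0.0]
contact_force: [0.1, 0.5, 3.3]
gripper_width: 0.456
```

arm_command --series '[[36, [0, 2, -10], 0], [36, [0, 4, -30], 0], [36, [0, 8, -60], 0], [36, [0, 10, -100], 0], [36, [0, 10, -75], 0], [36, [0, 10, -115], 0], [36, [0, 10, -85], 0], [36, [0, 10, -85], 0]]'

```text
t: 18.08
eef_pos: [0.6023, 0.1663, 0.1358]
tool_rot: [-0.002, -0.693, 0.721, 0.001]
contact_force: [0.2, -0.2, -1.6]
gripper_width: 0.456
```

```bash
python3 - <<'E'
from h import *
o,p,s=pose(); print(P(p)); mv(*p,s)
snap('side','s16',(150,150,320,280),4.5)
E
```

```text
[0.02178713 0.04299963]
from [0.6023 0.1663 0.1358] -1.6097 shift mm [ 0.  0. -0.] roll 0.0 F [ 0.2 -0.2 -1.6] gw 38.9 t 18.07
```

View pics/s16.png

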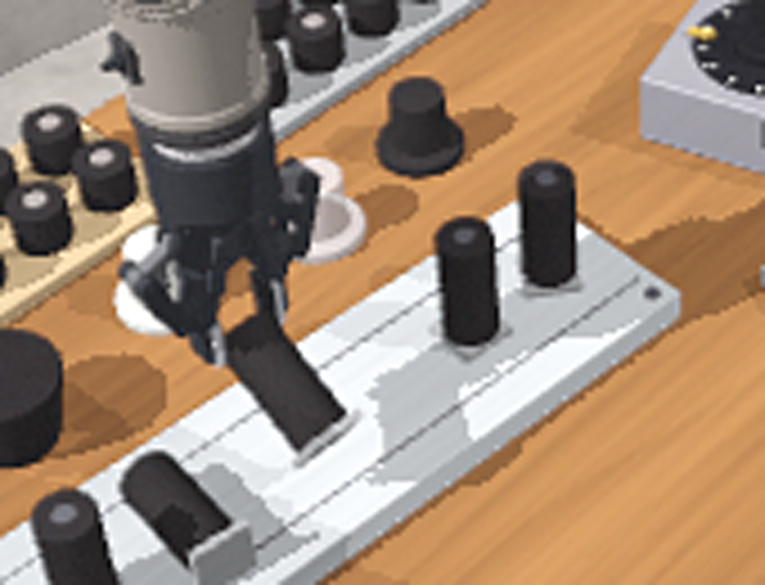

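Swung to about 45 degrees; shake more.

arm_command --series '[[36, [0, 0, -50], 0], [36, [0, 0, 0], 0], [36, [0, 0, -50], 0], [36, [0, 0, 0], 0], [36, [0, 0, -50], 0], [36, [0, 0, 0], 0], [36, [0, 0, -50], 0], [36, [0, 0, 0], 0]]'

```text
t: 19.12
eef_pos: [0.6098, 0.1692, 0.1435]
tool_rot: [0.007, -0.693, 0.721, -0.003]
contact_force: [1.1, 1.3, -1.9]
gripper_width: 0.458
```

```bash
python3 - <<'E'
from h import *
o,p,s=pose(); print(P(p)); mv(*p,s)
snap('side','s17',(150,150,320,280),4.5)
E
```

```text
[0.02906333 0.04641539]
from [0.6098 0.1692 0.1435] -1.6103 shift mm [ 0.  0. -0.] roll 0.0 F [ 1.1  1.3 -1.9] gw 39.1 t 19.12
```

View pics/s17.png

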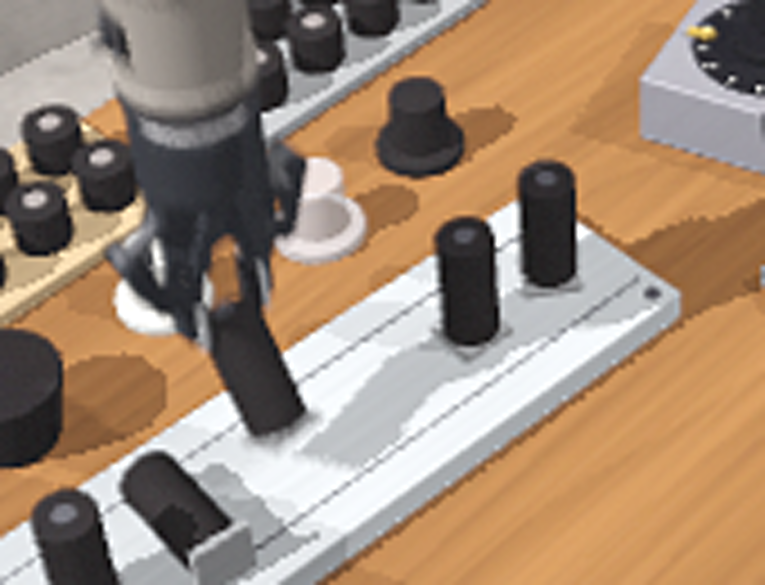

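arm_command --series '[[36, [0, 0, -50], 0], [36, [0, 0, 0], 0], [36, [0, 0, -50], 0], [36, [0, 0, 0], 0], [36, [0, 0, -50], 0], [36, [0, 0, 0], 0], [36, [0, 0, 0], 0], [36, [0, 0, 0], 0]]'

```text
t: 20.18
eef_pos: [0.604, 0.1669, 0.1376]
tool_rot: [0.0, -0.693, 0.721, -0.0]
contact_force: [1.5, -0.1, -1.6]
gripper_width: 0.453
```

```bash
python3 - <<'E'
from h import *
o,p,s=pose(); print(P(p)); mv(*p,s)
snap('side','s18',(150,150,320,280),4.5)
E
```

```text
[0.02342612 0.0437651 ]
from [0.604  0.1669 0.1376] -1.6098 shift mm [ 0.  0. -0.] roll 0.0 F [ 1.5 -0.1 -1.6] gw 38.7 t 20.18
```

View pics/s18.png

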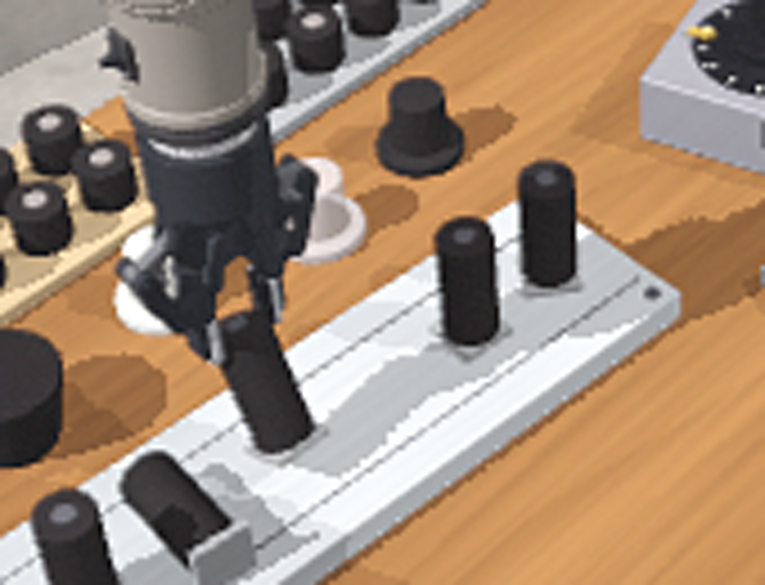

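arm_command --series '[[36, [0, 0, 10], 0], [36, [0, 0, 18], 0], [36, [0, 2, 22], 0], [36, [0, 6, 23], 0], [36, [0, 10, 24], 0], [36, [0, 14, 25], 0], [36, [0, 14, 25], 0]]'

```text
t: 21.1
eef_pos: [0.5977, 0.1685, 0.1184]
tool_rot: [0.008, -0.693, 0.721, -0.004]
contact_force: [4.7, -2.9, 28.6]
gripper_width: 0.46
```

```bash
python3 - <<'E'
from h import *
o,p,s=pose(); print(P(p)); mv(*p,s)
snap('side','s19',(150,150,320,280),4.5)
E
```

```text
[0.01696942 0.04491519]
from [0.5977 0.1685 0.1184] -1.611 shift mm [ 0.  0. -0.] roll 0.0 F [ 4.7 -2.9 28.6] gw 39.2 t 21.1
```

View pics/s19.png

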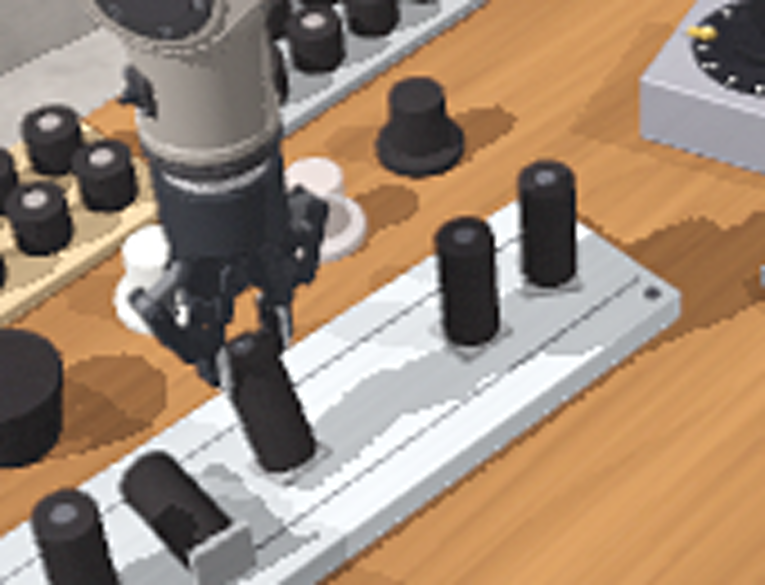

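arm_command --series '[[36, [0, 0, -3], 0], [36, [0, 0, -6], 0], [36, [0, 0, -6], 0], [42, [0, 0, -6], 0], [50, [0, 0, -6], 0], [60, [0, 0, -6], 0], [60, [0, 0, -40], 0], [60, [0, 0, -80], 0]]'

```text
t: 22.15
eef_pos: [0.589, 0.1672, 0.191]
tool_rot: [-0.001, -0.693, 0.721, 0.001]
contact_force: [0.2, -1.1, 0.1]
gripper_width: 0.703
```

```bash
python3 - <<'E'
from h import *
o,p,s=pose(); print(P(p)); mv(*p,s)
snap('side','s20',(150,150,320,280),4.5)
E
```

```text
[0.00846044 0.04297676]
from [0.589  0.1672 0.191 ] -1.6097 shift mm [ 0.  0. -0.] roll 0.0 F [ 0.2 -1.1  0.1] gw 60.0 t 22.15
```

View pics/s20.png

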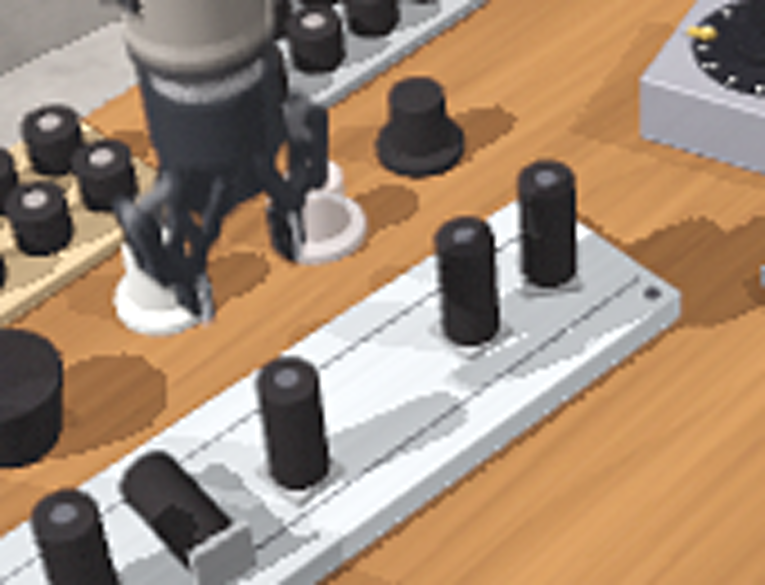

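```bash
python3 - <<'E'
from h import *
for n,p in [('C',(465,235)),('U2',(546,178)),('B',(287,378)),('U1',(63,513))]:
    b=back('side',unc([p],150,150,4.5),.115)[0]; print(n,P(b).round(4))
mv(.6,.25,.19,-1.6)
E
```

```text
C [ 0.0034 -0.1225]
U2 [ 0.0062 -0.1977]
B [-0.0137  0.0386]
U1 [-0.0052  0.1959]
from [0.5921 0.1684 0.1974] -1.6099 shift mm [-81.8  -4.7   7.4] roll -0.0099 F [ 1.7 -0.8  3.4] gw 60.6 t 22.2
```

arm_command --series '[[60, [2, 27, 0], 0], [60, [2, 27, 30], 0], [60, [2, 27, 60], 0], [60, [2, 27, 92], 0], [60, [2, 27, 92], 0], [36, [2, 27, 92], 0], [36, [2, 27, 92], 0], [36, [2, 27, 92], 0]]' --squeeze 30

```text
t: 23.2
eef_pos: [0.5636, 0.1668, 0.1005]
tool_rot: [0.001, -0.693, 0.721, -0.0]
contact_force: [-1.3, -0.6, 2.1]
gripper_width: 0.456
```

arm_command --series '[[36, [0, 0, -4], 0], [36, [0, -6, -4], 0.02], [36, [0, -12, -4], 0.03], [36, [0, -19, -4], 0.03], [36, [0, -19, -2], 0.03], [36, [0, -19, 0], 0.03], [50, [0, -19, 0], 0.03], [60, [0, -19, 0], 0.03]]'

```text
t: 24.2
eef_pos: [0.5817, 0.1658, 0.0992]
tool_rot: [-0.0, -0.682, 0.731, 0.0]
contact_force: [0.1, 0.7, 1.2]
gripper_width: 0.707
```

```bash
python3 - <<'E'
from h import *
a=-.054; g=np.array([.5794,.2437])+.040*np.array([np.cos(a),np.sin(a)]); print(g,P(g))
mv(g[0],g[1],.0475,a-np.pi/2)
E
```

```text
[0.61934169 0.24154105] [0.03352897 0.11926153]
from [0.5817 0.1658 0.0992] -1.6396 shift mm [-78.1 -32.4  51.7] roll -0.0149 F [0.1 0.7 1.2] gw 60.4 t 24.2
```

arm_command --series '[[60, [0, 0, -40], 0], [60, [0, 0, -80], 0], [60, [-40, -16, -80], 0], [60, [-78, -32, -80], -0.015], [60, [-78, -32, -60], -0.015], [60, [-78, -32, -20], -0.015], [60, [-78, -32, 5], -0.015], [60, [-78, -32, 5], -0.015]]'

```text
t: 25.2
eef_pos: [0.617, 0.2396, 0.0914]
tool_rot: [-0.003, -0.688, 0.726, 0.001]
contact_force: [-0.2, -0.5, 0.6]
gripper_width: 0.705
```

```bash
python3 - <<'E'
from h import *
mv(.6193,.2415,.0475,-.054-np.pi/2)
snap('side','s21',(120,150,320,300),4)
E
```

```text
from [0.617  0.2396 0.0914] -1.6252 shift mm [-2.  -2.2 43.9] roll -0.0004 F [-0.2 -0.5  0.6] gw 60.2 t 25.2
```

View pics/s21.png

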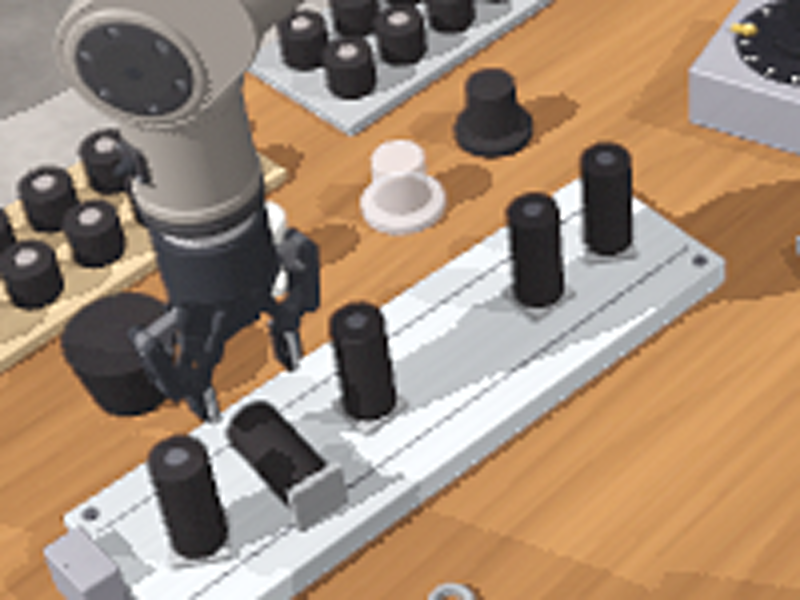

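arm_command --series '[[60, [-1, 0, 20], 0], [60, [-1, 0, 43], 0], [60, [-1, 0, 43], 0], [36, [-1, 0, 43], 0], [36, [-1, 0, 43], 0], [36, [-1, 0, 43], 0]]' --squeeze 20

```text
t: 26.0
eef_pos: [0.6199, 0.2428, 0.0524]
tool_rot: [0.001, -0.688, 0.726, -0.0]
contact_force: [0.2, -0.2, 2.2]
gripper_width: 0.459
```

arm_command --series '[[36, [0, 0, -10], 0], [36, [0, 0, -30], 0], [36, [0, 0, -60], 0], [36, [0, 0, -110], 0], [36, [0, 0, -80], 0], [36, [0, 0, -120], 0], [36, [0, 0, -80], 0], [36, [0, 0, -120], 0]]'

```text
t: 27.0
eef_pos: [0.6153, 0.2401, 0.1662]
tool_rot: [-0.006, -0.688, 0.726, 0.002]
contact_force: [0.3, 0.3, -1.6]
gripper_width: 0.454
```

arm_command --series '[[36, [0, 0, 40], 0], [36, [0, 0, -10], 0], [36, [0, 0, 40], 0], [36, [0, 0, -10], 0], [36, [0, 0, 40], 0], [36, [0, 0, 40], 0]]'

```text
t: 27.75
eef_pos: [0.6169, 0.241, 0.1292]
tool_rot: [-0.003, -0.688, 0.726, 0.001]
contact_force: [-1.5, -1.3, -1.7]
gripper_width: 0.456
```

```bash
python3 - <<'E'
from h import *
o,p,s=pose(); print(P(p)); mv(*p,s)
snap('side','s22',(120,150,320,300),4)
E
```

```text
[0.03109609 0.11859398]
from [0.6169 0.241  0.1292] -1.6246 shift mm [ 0.  0. -0.] roll 0.0 F [-1.5 -1.3 -1.7] gw 39.0 t 27.75
```

View pics/s22.png

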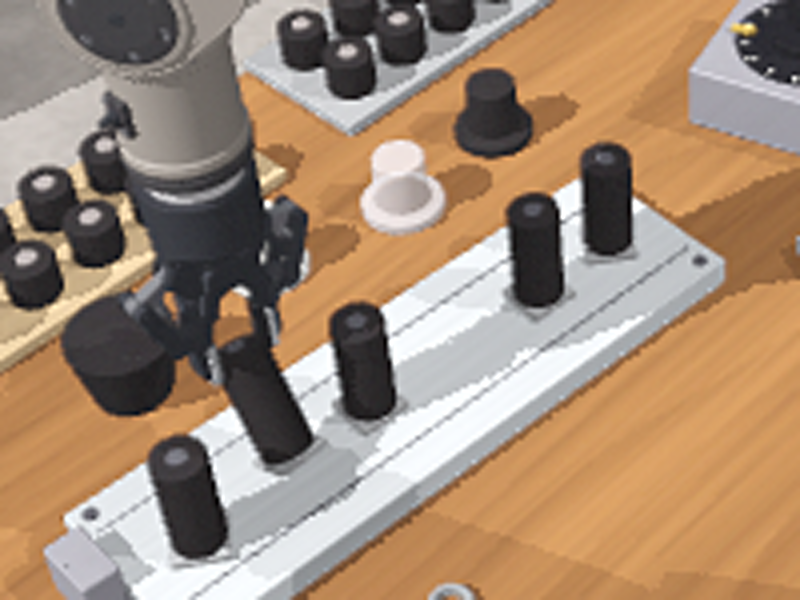

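arm_command --series '[[36, [0, 0, -50], 0], [36, [0, 0, 0], 0], [36, [0, 0, -50], 0], [36, [0, 0, 0], 0], [36, [0, 0, -50], 0], [36, [0, 0, 0], 0], [36, [0, 0, 0], 0], [36, [0, 0, 0], 0]]'

```text
t: 28.8
eef_pos: [0.6199, 0.2427, 0.1333]
tool_rot: [0.001, -0.688, 0.726, -0.0]
contact_force: [0.7, 0.9, -0.6]
gripper_width: 0.453
```

arm_command --series '[[36, [0, -3, 8], 0], [36, [0, -3, 12], 0], [36, [0, 0, 15], 0], [36, [0, 4, 16], 0], [36, [0, 8, 17], 0], [36, [0, 11, 18], 0], [36, [0, 11, 18], 0]]'

```text
t: 29.68
eef_pos: [0.6143, 0.2443, 0.1202]
tool_rot: [0.006, -0.687, 0.726, -0.003]
contact_force: [2.4, -1.8, 24.9]
gripper_width: 0.456
```

```bash
python3 - <<'E'
from h import *
o,p,s=pose(); print(P(p)); mv(*p,s)
snap('side','s23',(120,150,320,300),4)
E
```

```text
[0.02827976 0.12167996]
from [0.6143 0.2443 0.1202] -1.626 shift mm [ 0.  0. -0.] roll 0.0 F [ 2.4 -1.8 24.9] gw 38.9 t 29.68
```

View pics/s23.png

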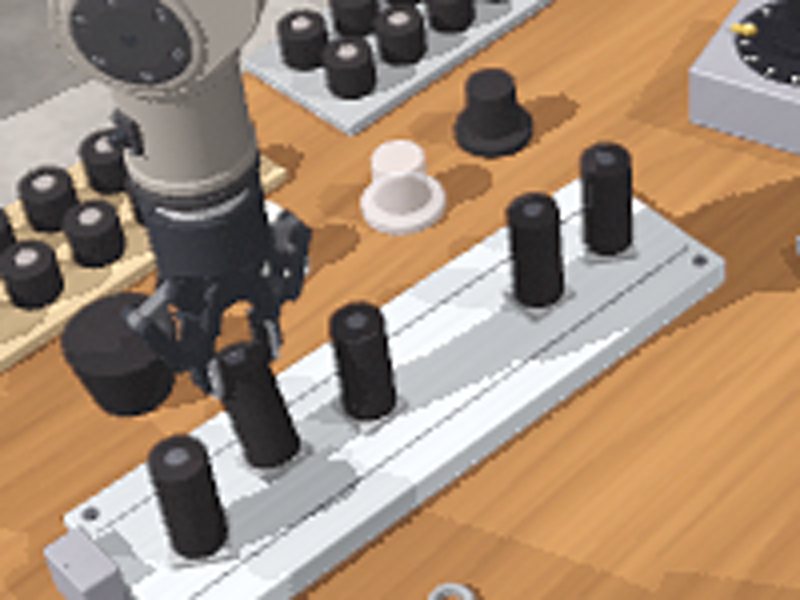

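Tilt is small (~8°); release.

arm_command --series '[[36, [0, 0, -3], 0], [36, [0, 0, -6], 0], [36, [0, 0, -6], 0], [42, [0, 0, -6], 0], [50, [0, 0, -6], 0], [60, [0, 0, -6], 0], [60, [0, 0, -40], 0], [60, [0, 0, -80], 0]]'

```text
t: 30.72
eef_pos: [0.6074, 0.2426, 0.1929]
tool_rot: [-0.001, -0.688, 0.726, 0.0]
contact_force: [-0.5, 0.5, -0.0]
gripper_width: 0.7
```

```bash
python3 - <<'E'
from h import *
o,p,s=pose(); print(P(p)); mv(*p,s)
snap('side','s24',(120,150,320,300),4)
E
```

```text
[0.02157106 0.11948335]
from [0.6074 0.2426 0.1929] -1.6247 shift mm [ 0.  0. -0.] roll 0.0 F [-0.5  0.5 -0. ] gw 59.8 t 30.73
```

View pics/s24.png

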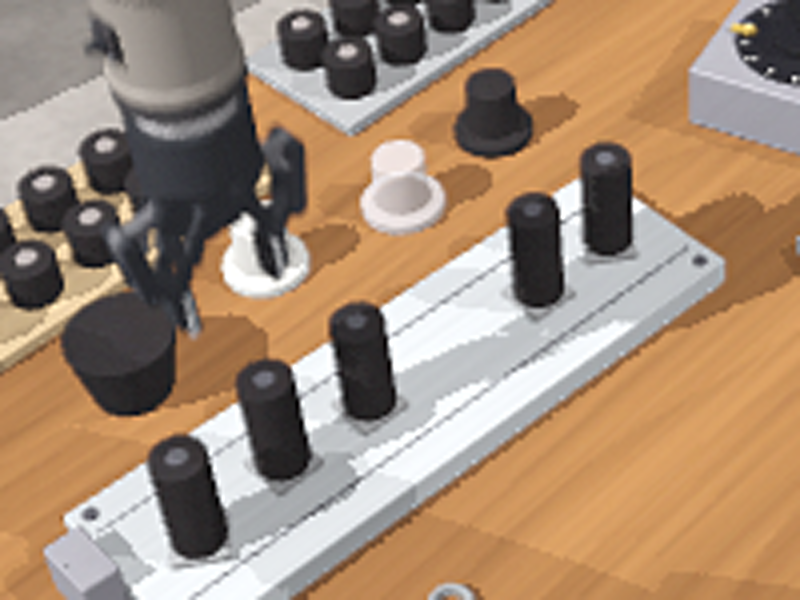

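```bash
python3 - <<'E'
from h import *
snap('top','t4',(125,140,445,300),2.45)
snap('side','s25',(300,150,420,240),6.5)
E
```

```text
(no output)
```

View pics/t4.png

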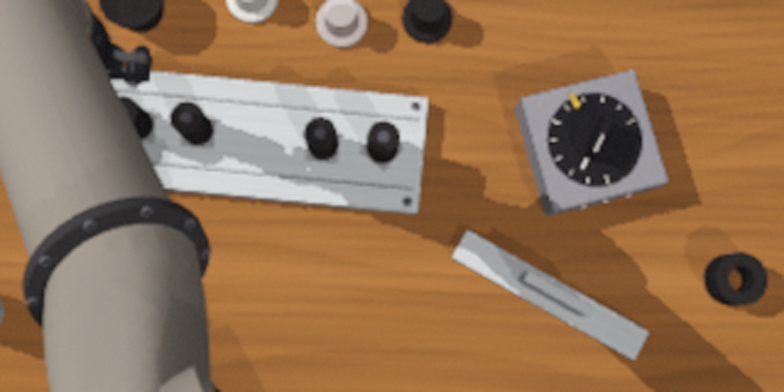

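View pics/s25.png

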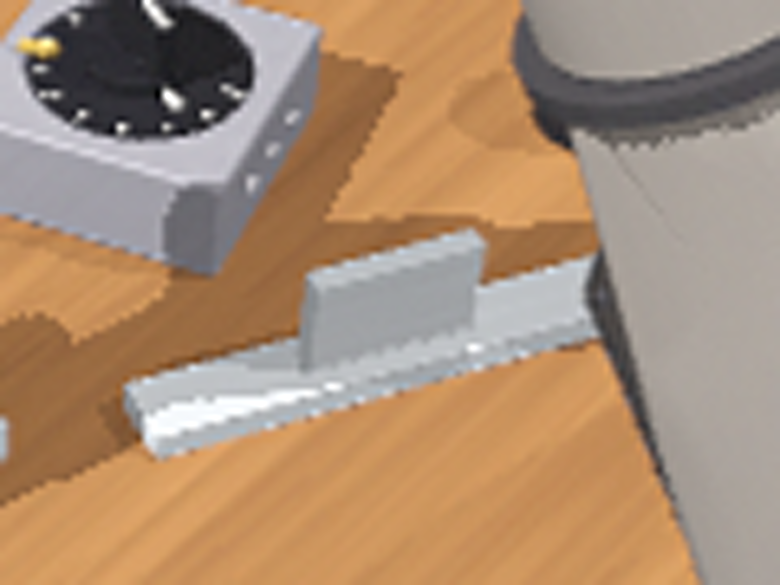

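```bash
python3 - <<'E'
from h import *
snap('top','t5',(300,225,400,295),7.8)
E
```

```text
(no output)
```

View pics/t5.png

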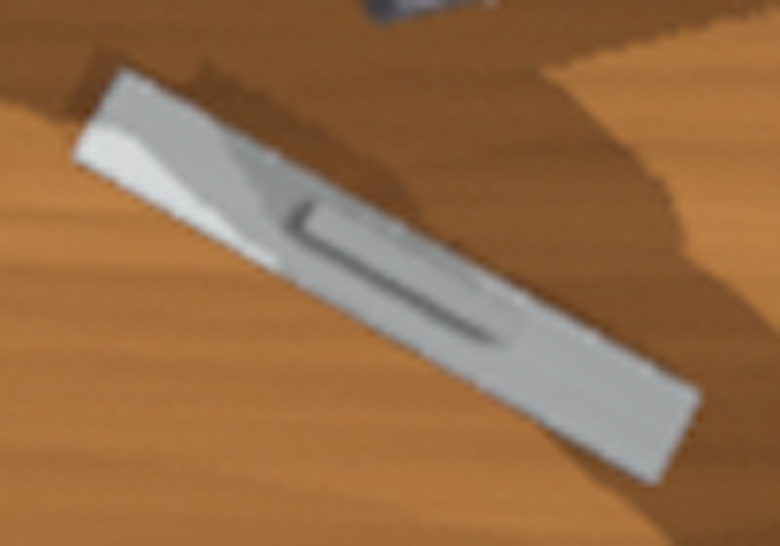

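```bash
python3 - <<'E'
from h import *
c=back('top',unc([(122,68),(702,395),(657,486),(73,158)],300,225,7.8),.016)[:,:2]
m=c.mean(0);v=(c[0]+c[3]-c[1]-c[2])/2; print(c.round(4),m.round(4),np.linalg.norm(v),np.linalg.norm(c[0]-c[3]),np.linalg.norm(c[1]-c[2]))
b=np.arctan2(-v[0],v[1]); print('bar yaw',b)
mv(m[0],m[1],.06,b)
E
```

```text
[[ 0.4665 -0.1817]
 [ 0.3435 -0.4121]
 [ 0.3078 -0.3937]
 [ 0.43   -0.1625]] [ 0.387  -0.2875] 0.26130897006488546 0.04114312241791519 0.04013125652459726
bar yaw -0.4882928333854258
from [0.6084 0.2431 0.1938] -1.6248 shift mm [541.8 192.5 133.8] roll -1.1365 F [ 0.6  0.6 -0. ] gw 60.1 t 30.93
```

```bash
python3 - <<'E'
from h import *
print(pose()[0]['q'].round(2)); print(W(-.095,-.08))
b=back('top',np.array([(253,335),(240,412)])/1.4,0.005); print(b,[P(q) for q in b])
E
```

```text
[-0.29  0.51 -0.25  1.64  0.15  1.01 -2.22]
[0.4772665  0.05170035]
[[0.43724453 0.23788705 0.005     ]
 [0.26868926 0.25523853 0.005     ]] [array([-0.14787321,  0.10295264]), array([-0.31722708,  0.10854013])]
```

arm_command --series '[[60, [20, 5, -30], 0], [60, [60, 20, -50], -0.1], [60, [100, 35, -50], -0.2], [60, [150, 52, -50], -0.3], [60, [200, 70, -50], -0.4], [60, [250, 88, -50], -0.5], [60, [300, 106, -50], -0.6], [60, [350, 124, -50], -0.7]]'

```text
t: 31.92
eef_pos: [0.4637, -0.1014, 0.2419]
tool_rot: [0.0, 0.896, -0.445, -0.001]
contact_force: [0.3, 0.1, -1.1]
gripper_width: 0.7
```

```bash
python3 - <<'E'
from h import *
mv(.387,-.2875,.15,-.4883)
E
```

```text
from [ 0.4637 -0.1014  0.2419] -0.9216 shift mm [101.9 173.6  91.9] roll -0.4333 F [ 0.3  0.1 -1.1] gw 59.7 t 31.93
```

arm_command --series '[[50, [25, 43, 0], -0.1], [50, [50, 86, 0], -0.2], [50, [75, 130, 10], -0.3], [50, [100, 172, 40], -0.43], [50, [101, 174, 70], -0.43], [50, [101, 174, 92], -0.43], [50, [101, 174, 92], -0.43]]'

```text
t: 32.8
eef_pos: [0.3854, -0.2842, 0.1489]
tool_rot: [-0.001, 0.97, -0.245, -0.003]
contact_force: [-0.4, 0.8, -0.8]
gripper_width: 0.586
```

```bash
python3 - <<'E'
from h import *
mv(.387,-.2875,.057,-.4883)
snap('side','s26',(300,130,420,220),6.5)
snap('top','t6',(300,205,420,295),6.5)
E
```

```text
from [ 0.3854 -0.2842  0.1489] -0.4949 shift mm [ 3.   2.2 91.9] roll -0.0066 F [-0.4  0.8 -0.8] gw 50.0 t 32.8
```

View pics/s26.png

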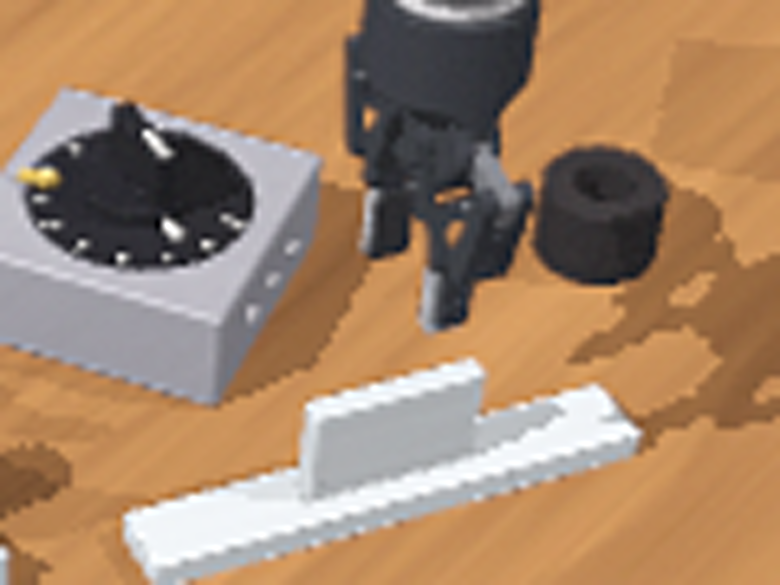

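View pics/t6.png

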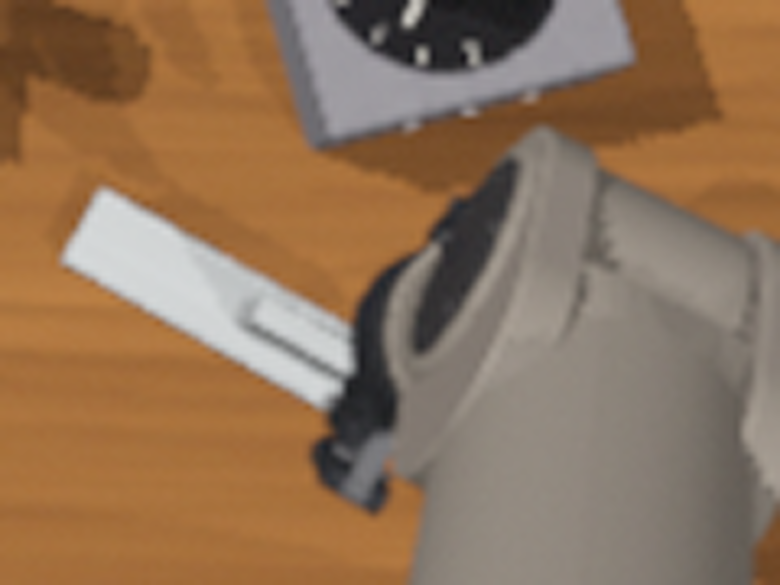

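arm_command --series '[[50, [2, 2, 30], -0.006], [50, [2, 2, 60], -0.006], [50, [2, 2, 80], -0.006], [50, [2, 2, 91], -0.006], [50, [2, 2, 91], -0.006]]'

```text
t: 33.52
eef_pos: [0.3884, -0.2879, 0.0605]
tool_rot: [-0.0, 0.97, -0.242, -0.0]
contact_force: [-0.5, -0.4, -0.9]
gripper_width: 0.582
```

```bash
python3 - <<'E'
from h import *
mv(.387,-.2875,.057,-.4883)
snap('side','s27',(300,130,420,220),6.5)
E
```

```text
from [ 0.3884 -0.2879  0.0605] -0.4884 shift mm [-1.4  0.3  3.5] roll -0.0001 F [-0.5 -0.4 -0.9] gw 49.7 t 33.52
```

View pics/s27.png

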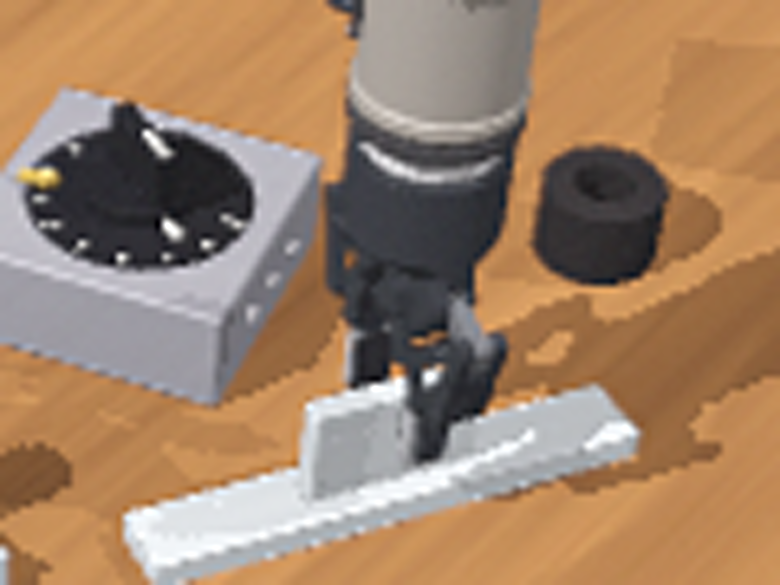

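arm_command --series '[[50, [-1, 0, 3], 0], [8, [-1, 0, 3], 0], [8, [-1, 0, 3], 0], [8, [-1, 0, 3], 0], [8, [-1, 0, 3], 0]]' --squeeze 60

```text
t: 34.2
eef_pos: [0.387, -0.2874, 0.0575]
tool_rot: [-0.0, 0.97, -0.242, -0.0]
contact_force: [-2.1, 1.7, 4.6]
gripper_width: 0.155
```

arm_command --series '[[8, [0, 0, -10], 0], [8, [0, 0, -40], 0], [8, [0, 0, -80], 0], [8, [0, 0, -110], 0], [8, [0, 0, -110], 0]]'

```text
t: 34.83
eef_pos: [0.3885, -0.2882, 0.1691]
tool_rot: [0.001, 0.97, -0.242, 0.002]
contact_force: [-0.0, 0.4, -6.7]
gripper_width: 0.154
```

```bash
python3 - <<'E'
from h import *
g=W(-.103,-.08); mv(g[0],g[1],.16,TH)
print(pose()[0]['q'].round(2))
snap('side','s28',(300,130,420,220),6.5)
E
```

```text
from [ 0.3885 -0.2882  0.1691] -0.4889 shift mm [ -88.5 -338.5    9.1] roll -0.4193 F [-0.   0.4 -6.7] gw 13.1 t 34.83
[ 0.65  0.27 -0.16  2.07  0.06  0.8  -0.04]
```

View pics/s28.png

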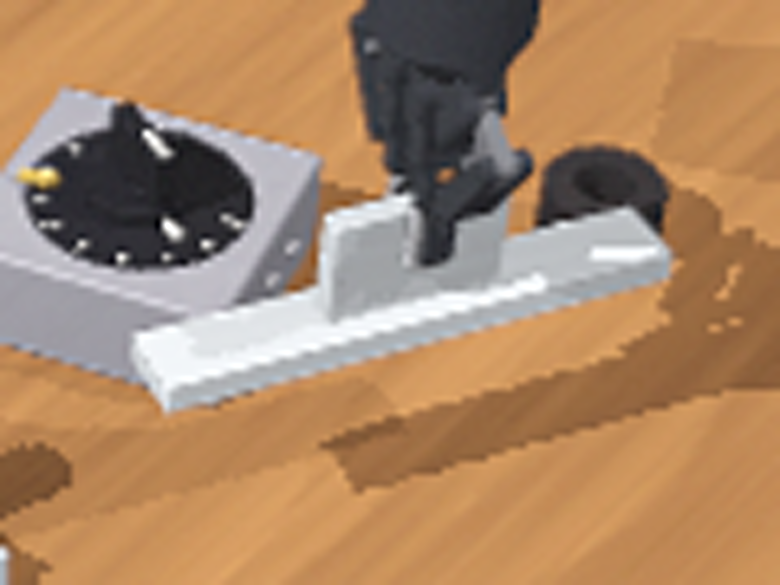

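arm_command --series '[[8, [-11, -42, 0], -0.06], [8, [-22, -85, 0], -0.12], [8, [-33, -127, 0], -0.18], [8, [-44, -169, 0], -0.24], [8, [-55, -212, 0], -0.3], [8, [-66, -254, 0], -0.36], [8, [-77, -296, 0], -0.419], [8, [-88, -338, 0], -0.419]]'

```text
t: 35.88
eef_pos: [0.4671, 0.0533, 0.1652]
tool_rot: [0.0, 0.999, -0.035, -0.002]
contact_force: [0.5, 0.0, -5.9]
gripper_width: 0.155
```

```bash
python3 - <<'E'
from h import *
g=W(-.103,-.08); mv(g[0],g[1],.16,TH)
snap('side','s29',(200,150,400,300),4)
snap('top','t7',(180,170,340,290),5)
E
```

```text
from [0.4671 0.0533 0.1652] -0.0692 shift mm [2.3 0.9 5.2] roll 0.0004 F [ 0.5  0.  -5.9] gw 13.2 t 35.88
```

View pics/s29.png

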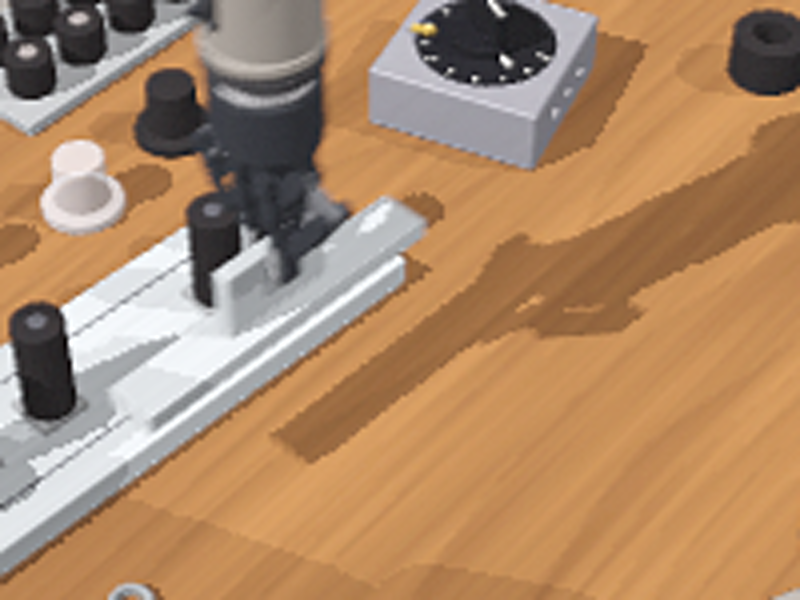

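View pics/t7.png

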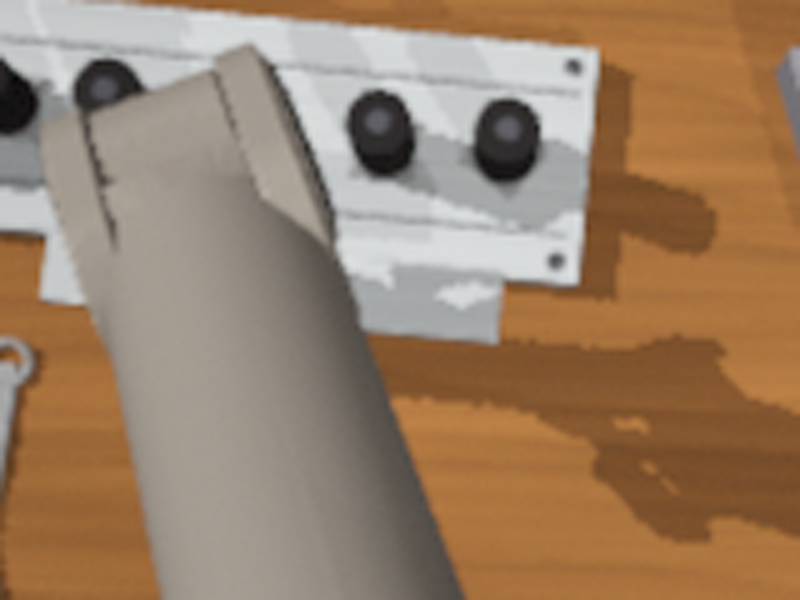

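```bash
python3 - <<'E'
from h import *
for q in back('top',unc([(498,343),(40,301)],180,170,5),.1235): print(P(q))
for q in back('top',unc([(580,284)],180,170,5),.025): print(P(q))
print(P(pose()[1]))
E
```

```text
[-0.12395532 -0.20213109]
[-0.12529907  0.05863558]
[-0.07499628 -0.25028227]
[-0.10443282 -0.07427383]
```

arm_command --series '[[8, [1, 0, 25], 0], [8, [1, 0, 50], 0], [8, [1, 0, 75], 0], [8, [1, 0, 95], 0], [8, [1, 0, 102], 0], [8, [1, 0, 106], 0], [8, [1, 0, 106], 0]]'

```text
t: 36.85
eef_pos: [0.4694, 0.0522, 0.0613]
tool_rot: [-0.0, 0.999, -0.035, 0.0]
contact_force: [0.2, 1.5, -6.0]
gripper_width: 0.154
```

```bash
python3 - <<'E'
from h import *
mv(*W(-.095,-.08),.0575,TH); print(P(pose()[1]))
snap('side','s30',(200,150,400,300),4)
snap('top','t7b',(180,170,340,290),5)
E
```

```text
from [0.4694 0.0522 0.0613] -0.0699 shift mm [ 7.9 -0.1  3.8] roll -0.0003 F [ 0.2  1.5 -6. ] gw 13.1 t 36.85
[-0.10286441 -0.08004892]
```

View pics/s30.png

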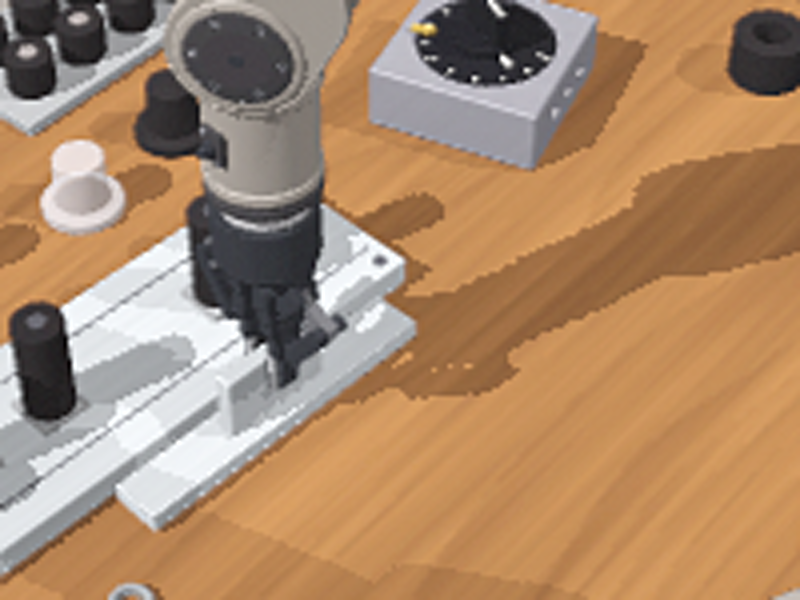

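View pics/t7b.png

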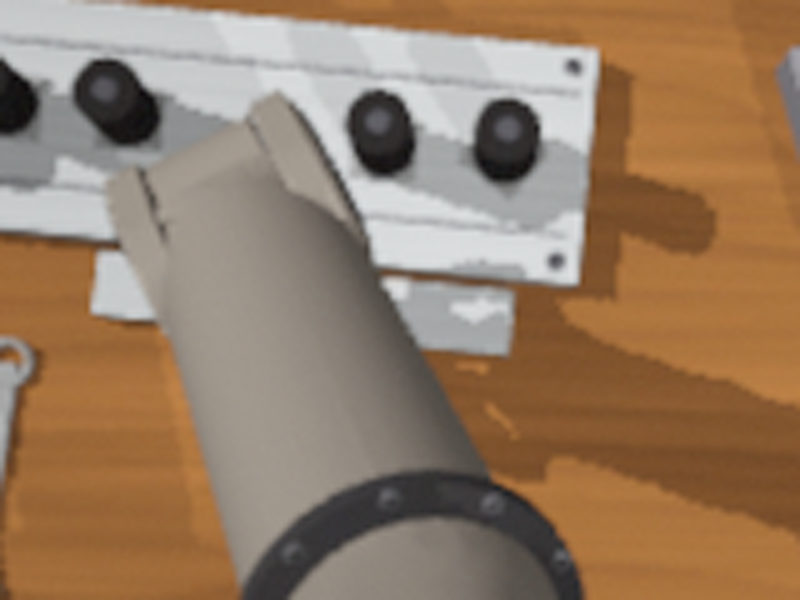

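arm_command --series '[[8, [0, 0, 3], 0], [8, [0, 0, 4.5], 0], [8, [4, 0, 4.5], 0], [8, [7, 0, 4.5], 0], [8, [9, 0, 4.5], 0], [8, [11, 0, 4.5], 0], [8, [11, 0, 4.5], 0]]'

```text
t: 37.83
eef_pos: [0.4772, 0.0517, 0.0576]
tool_rot: [0.001, 0.999, -0.035, -0.003]
contact_force: [-13.4, 1.6, 18.9]
gripper_width: 0.147
```

```bash
python3 - <<'E'
from h import *
mv(*W(-.095,-.08),.0575,TH); print(P(pose()[1]))
E
```

```text
from [0.4772 0.0517 0.0576] -0.0691 shift mm [0.  0.  0.1] roll 0.0005 F [-13.4   1.6  18.9] gw 12.6 t 37.83
[-0.09503601 -0.07996953]
```

arm_command --series '[[8, [-1, 0, -3], 0], [18, [-1, 0, -3], 0], [28, [-1, 0, -3], 0], [28, [-1, 0, -3], 0], [28, [2, 0, -3], 0], [28, [4, 0, -3], 0], [28, [6, 0, -3], 0], [28, [6, 0, -3], 0]]'

```text
t: 38.83
eef_pos: [0.4848, 0.051, 0.0594]
tool_rot: [0.0, 0.999, -0.035, -0.002]
contact_force: [-5.9, 1.2, 4.7]
gripper_width: 0.33
```

arm_command --series '[[28, [1, 0, 0], 0], [28, [2, 0, 0], 0], [28, [3, 0, 0], 0], [28, [3, 0, 0], 0]]'

```text
t: 39.33
eef_pos: [0.485, 0.0509, 0.059]
tool_rot: [0.001, 0.999, -0.035, -0.004]
contact_force: [-12.2, 1.6, 9.6]
gripper_width: 0.328
```

```bash
python3 - <<'E'
from h import *
mv(*W(-.095,-.08),.0575,TH); print(P(pose()[1]))
E
```

```text
from [0.485  0.0509 0.059 ] -0.069 shift mm [-7.8 -0.3  1.5] roll 0.0006 F [-12.2   1.6   9.6] gw 28.0 t 39.33
[-0.08723781 -0.08025514]
```

arm_command --series '[[28, [-5, 0, 0], 0], [28, [-10, 0, 0], 0], [28, [-10, 0, -15], 0], [28, [-10, 0, -50], 0], [28, [-10, 0, -90], 0], [28, [-10, 0, -130], 0], [28, [-10, 30, -150], 0], [28, [-10, 80, -150], 0]]'

```text
t: 40.33
eef_pos: [0.4761, -0.0276, 0.2134]
tool_rot: [-0.0, 0.999, -0.033, 0.004]
contact_force: [1.2, -1.4, 0.6]
gripper_width: 0.329
```

arm_command --series '[[40, [0, 45, 0], 0], [40, [0, 90, 0], 0], [40, [0, 135, 0], 0], [40, [0, 180, 0], 0], [40, [0, 180, 0], 0]]'

```text
t: 40.95
eef_pos: [0.4609, -0.2121, 0.2111]
tool_rot: [0.001, 0.999, -0.038, 0.001]
contact_force: [-0.2, -0.3, -0.2]
gripper_width: 0.466
```

```bash
python3 - <<'E'
from h import *
o,p,s=pose(); print(p,s,o['q'].round(2))
snap('top','t8',(175,195,305,265),6)
snap('top','t9',(300,160,440,265),5.5)
snap('side','s31',(120,150,320,300),4)
E
```

```text
[ 0.4609221  -0.21214994  0.21107512] -0.07651793311302055 [ 0.55  0.26 -0.28  1.98  0.09  0.91  0.14]
```

View pics/t8.png

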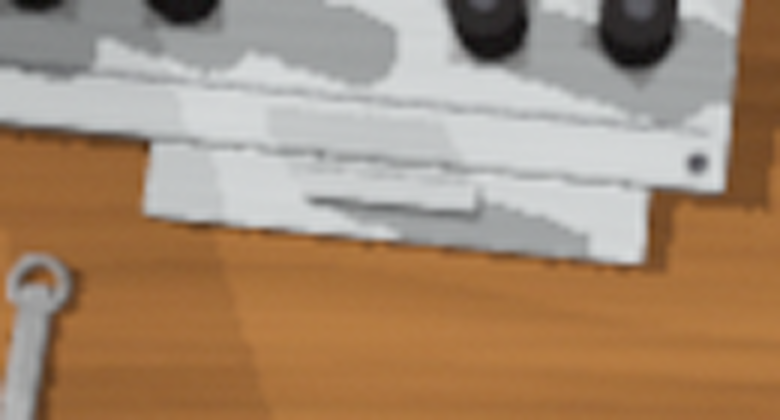

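View pics/t9.png

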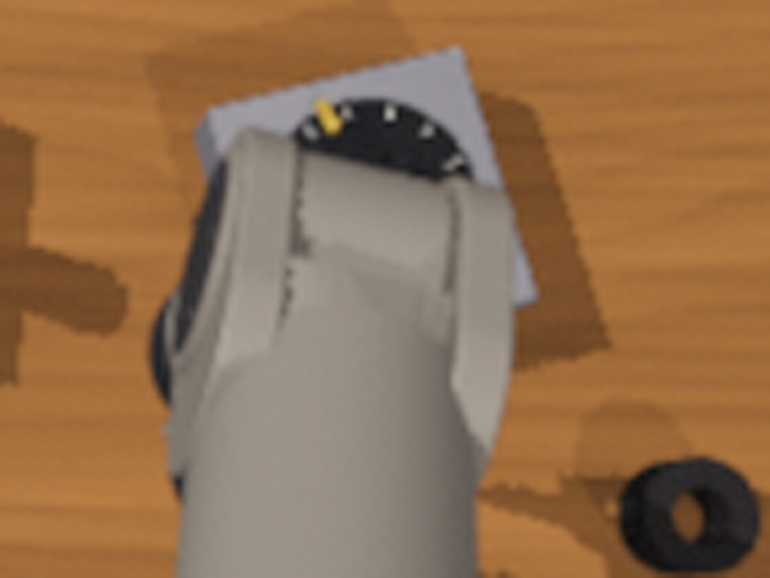

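View pics/s31.png

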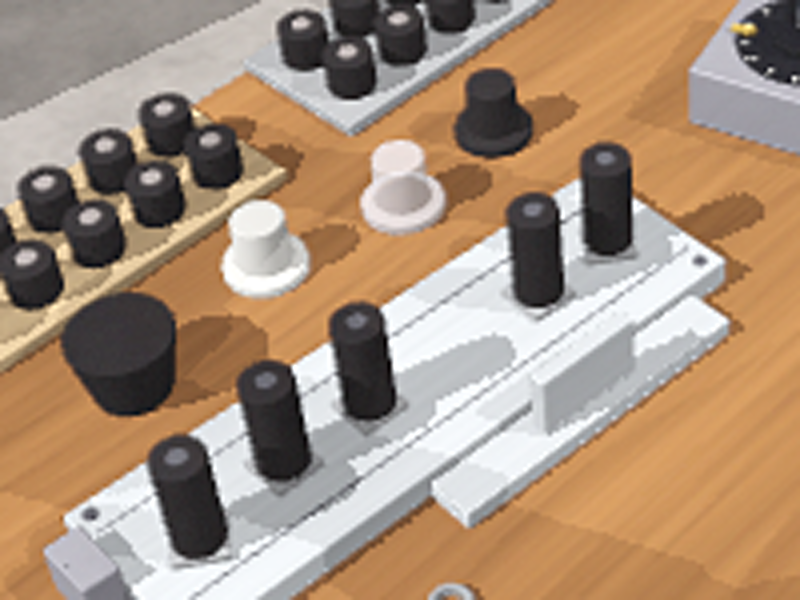

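```bash
python3 - <<'E'
from h import *
for q in back('top',unc([(144,214),(642,264)],175,195,6),.016): print(P(q))
for q in back('top',unc([(0,125),(724,191)],175,195,6),.025): print(P(q))
# knob from t2 (before occlusion): crop offset 300,160 s5
c=back('top',unc([(343,187)],300,160,5),.071)[0]; print(c)
sk=unc([(193,101),(415,42),(487,270),(247,338)],300,160,5)
b=back('top',sk,.06); print(b.round(4),b.mean(0))
for n,p,z in [('pointer',(318,233),.066),('tab in',(305,120),.065),('tab out',(293,92),.065),('gripbar',(347,192),.104)]:
    print(n,back('top',unc([p],300,160,5),z)[0])
E
```

```text
[-0.11522752  0.04891332]
[-0.1161262  -0.21065663]
[-0.07728584  0.12696548]
[-0.0751533  -0.24920475]
[ 0.57586712 -0.33528592  0.071     ]
[[ 0.6292 -0.246   0.06  ]
 [ 0.6706 -0.3837  0.06  ]
 [ 0.5291 -0.4253  0.06  ]
 [ 0.4836 -0.2789  0.06  ]] [ 0.57811299 -0.33345166  0.06      ]
pointer [ 0.54803055 -0.32101318  0.066     ]
tab in [ 0.61806899 -0.31387245  0.065     ]
tab out [ 0.63542618 -0.30662351  0.065     ]
gripbar [ 0.56665415 -0.32951486  0.104     ]
```

```bash
python3 - <<'E'
from h import *
snap('side','s32',(285,135,355,195),11)
E
```

```text
(no output)
```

View pics/s32.png

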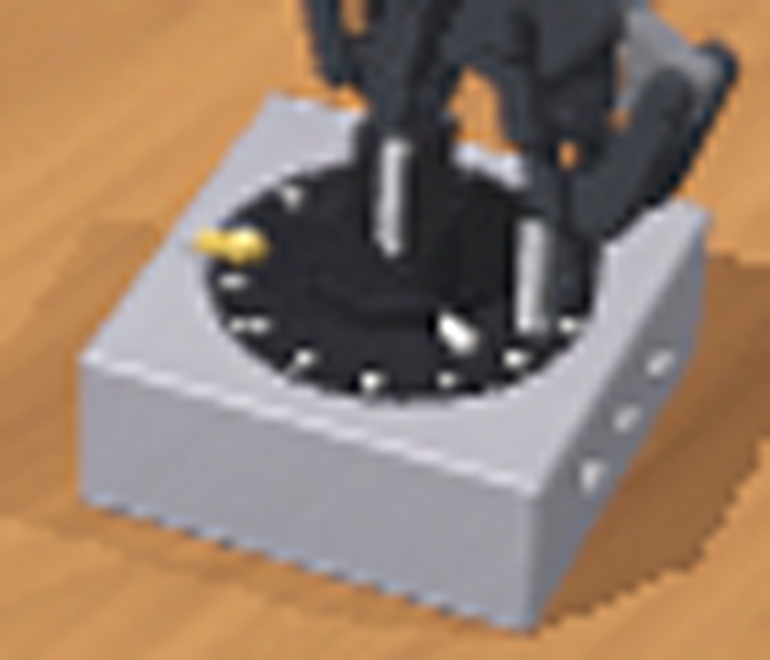

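```bash
cat > k.py <<'E'
from h import *
from scipy.optimize import least_squares
obs=[('top',unc([(193,101),(415,42),(487,270),(247,338)],300,160,5)),('side',unc([(80,355),(270,92),(708,210),(540,492)],285,135,11))]
def sq(p):
    a=p[2];R=np.array([[np.cos(a),-np.sin(a)],[np.sin(a),np.cos(a)]])
    c=np.array([(1,1),(1,-1),(-1,-1),(-1,1)])*.075
    return np.c_[(R@c.T).T+p[:2],np.full(4,.06)]
def res(p,vs=(0,1)): return np.concatenate([(proj(obs[i][0],sq(p))-obs[i][1]).ravel() for i in vs])
for vs in ((0,),(1,),(0,1)):
    r=least_squares(res,[.578,-.333,-.28],args=(vs,)); print(vs,r.x.round(4),np.abs(r.fun).max())
C=r.x[:2]
E
python3 - <<'E'
from k import *
s=unc([(459,334),(474,350),(250,245),(200,242)],285,135,11)
t=unc([(318,233),(312,246),(304,118),(293,92)],300,160,5)
for nm,z,i in [('ptr mid',.066,0),('ptr tip',.066,1),('tab in',.064,2),('tab out',.064,3)]:
    for v,u in (('side',s),('top',t)):
        d=back(v,[u[i]],z)[0][:2]-C; print(nm,v,d.round(4),np.hypot(*d).round(4),np.degrees(np.arctan2(d[1],d[0])).round(1))
E
```

```text
(0,) [ 0.5781 -0.3334  0.2755] 1.6703626751040588
(1,) [ 0.5838 -0.3359  0.2792] 0.4996700252222581
(0, 1) [ 0.5801 -0.3337  0.2767] 1.5989490749119
ptr mid side [-0.0301  0.0122] 0.0325 158.0
ptr mid top [-0.0321  0.0127] 0.0345 158.4
ptr tip side [-0.0382  0.0153] 0.0411 158.2
ptr tip top [-0.0401  0.0164] 0.0434 157.8
tab in side [0.0468 0.0172] 0.0499 20.2
tab in top [0.0394 0.0202] 0.0443 27.1
tab out side [0.0595 0.026 ] 0.065 23.6
tab out top [0.0556 0.0268] 0.0617 25.8
```

```bash
python3 - <<'E'
from h import *
mv(.578,-.333,.15,1.173)
E
```

```text
from [ 0.4617 -0.2067  0.2105] -0.0681 shift mm [124.6 118.   60.5] roll -1.2411 F [-0.1  0.9 -0.1] gw 40.1 t 41.15
```

arm_command --series '[[40, [20, 20, 0], -0.18], [40, [40, 40, 0], -0.36], [40, [60, 60, 0], -0.54], [40, [85, 80, 0], -0.72], [40, [110, 100, 0], -0.9], [40, [124, 118, 20], -1.08], [40, [124, 118, 40], -1.24], [40, [124, 118, 60], -1.24]]'

```text
t: 42.15
eef_pos: [0.5773, -0.333, 0.1491]
tool_rot: [-0.0, 0.834, 0.552, 0.001]
contact_force: [0.4, 0.1, -0.9]
gripper_width: 0.463
```

arm_command --series '[[40, [0, 0, 0], 0], [40, [0, 0, 0], 0]]'

```text
t: 42.4
eef_pos: [0.5772, -0.3337, 0.1506]
tool_rot: [0.0, 0.834, 0.552, 0.0]
contact_force: [0.6, 0.1, 0.1]
gripper_width: 0.468
```

```bash
python3 - <<'E'
from h import *
mv(.578,-.333,.092,1.173); print(pose()[0]['q'].round(2))
snap('side','s33',(285,115,355,175),11)
E
```

```text
from [ 0.5772 -0.3337  0.1506] 1.1694 shift mm [ 1.   0.5 58.6] roll -0.0036 F [0.6 0.1 0.1] gw 39.9 t 42.4
[ 0.74  0.6  -0.45  1.64  0.3   0.97  1.36]
```

View pics/s33.png

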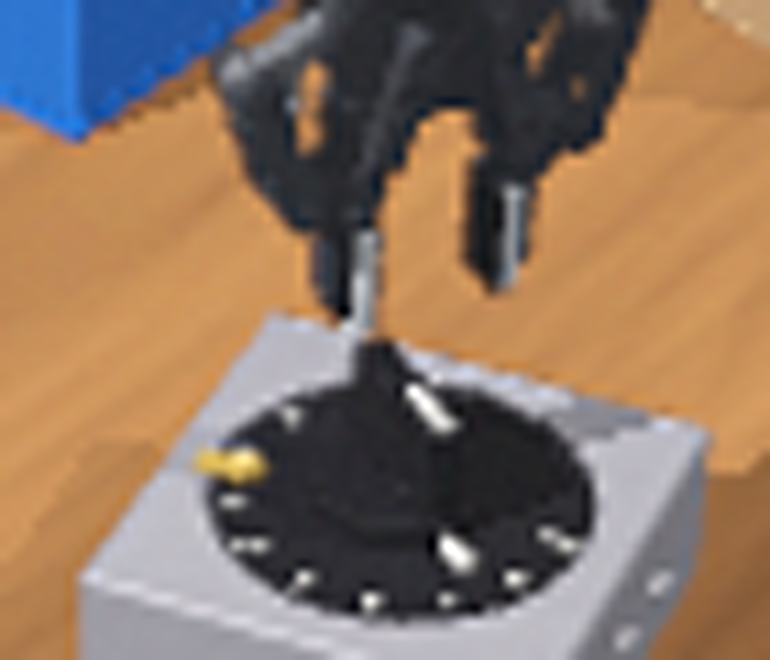

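arm_command --series '[[40, [0.5, 0, 25], 0], [40, [0.5, 0, 45], 0], [40, [0.5, 0, 56], 0], [40, [0.5, 0, 57], 0], [25, [0.5, 0, 57], 0], [8, [0.5, 0, 57], 0], [8, [0.5, 0, 57], 0], [8, [0.5, 0, 57], 0]]' --squeeze 40

```text
t: 43.45
eef_pos: [0.5778, -0.3327, 0.0938]
tool_rot: [0.0, 0.833, 0.553, 0.001]
contact_force: [0.3, 4.4, 6.4]
gripper_width: 0.156
```

```bash
python3 - <<'E'
from h import *
mv(.578,-.333,.092,1.173)
print(pose()[0]['torque'])
snap('side','s34',(285,115,355,175),11)
E
```

```text
from [ 0.5778 -0.3327  0.0938] 1.1711 shift mm [-0.2  0.3  1.8] roll -0.0019 F [0.3 4.4 6.4] gw 13.3 t 43.45
[ 0.94348853  0.08126236 -0.0265118 ]
```

View pics/s34.png

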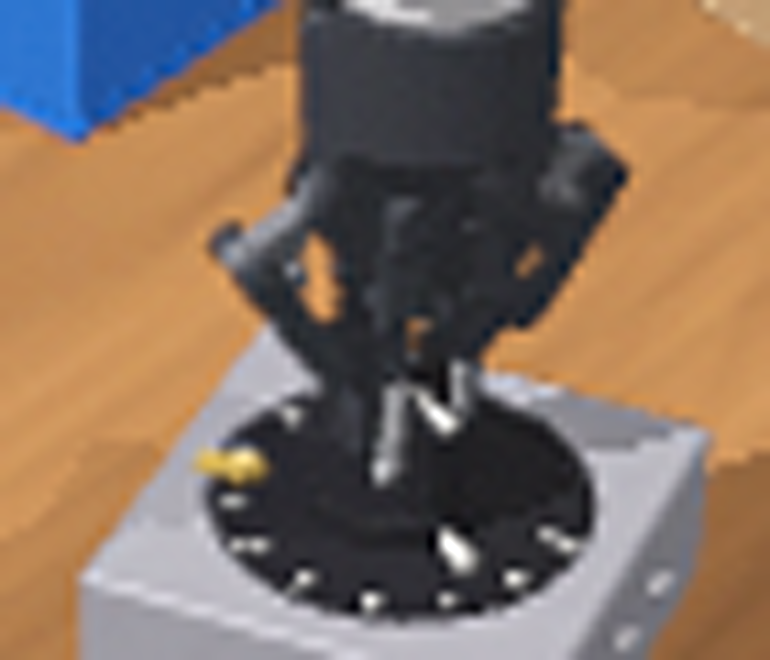

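arm_command --series '[[8, [0, 0, 0], 0.1], [8, [0, 0, 0], 0.25], [8, [0, 0, 0], 0.4], [8, [0, 0, 0], 0.55], [8, [0, 0, 0], 0.7], [8, [0, 0, 0], 0.85], [8, [0, 0, 0], 1.0], [8, [0, 0, 0], 1.15]]'

```text
t: 44.5
eef_pos: [0.5786, -0.332, 0.0938]
tool_rot: [-0.001, 1.0, 0.009, 0.001]
contact_force: [2.4, 5.7, 3.8]
gripper_width: 0.153
```

```bash
python3 - <<'E'
from h import *
mv(.5778,-.3327,.0938,np.radians(25.3)-np.pi/2)
print(pose()[0]['torque'])
snap('side','s35',(285,115,355,175),11)
E
```

```text
from [ 0.5786 -0.332   0.0938] 0.0171 shift mm [-0.8  0.7  0. ] roll 1.1463 F [2.4 5.7 3.8] gw 13.1 t 44.5
[ 1.22458054 -0.22136971  0.05969213]
```

View pics/s35.png

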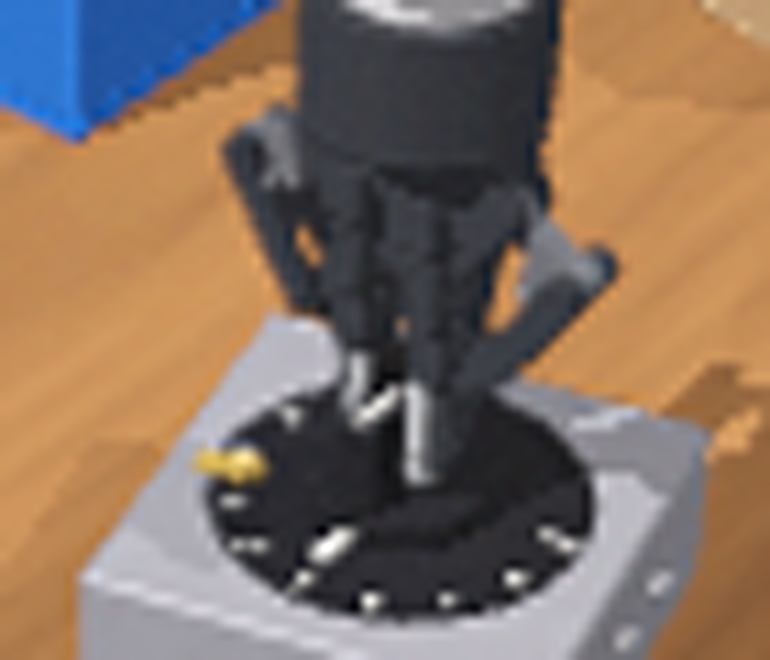

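Knob follows. Turn the rest, slightly short first.

arm_command --series '[[8, [0, 0, 0], 0.15], [8, [0, 0, 0], 0.3], [8, [0, 0, 0], 0.45], [8, [0, 0, 0], 0.6], [8, [0, 0, 0], 0.75], [8, [0, 0, 0], 0.9], [8, [0, 0, 0], 1.02], [8, [0, 0, 0], 1.1]]'

```text
t: 45.55
eef_pos: [0.5795, -0.3324, 0.0938]
tool_rot: [-0.001, 0.858, -0.514, 0.002]
contact_force: [4.5, 4.1, 1.9]
gripper_width: 0.157
```

```bash
python3 - <<'E'
from h import *
mv(.5778,-.3327,.0938,np.radians(25.3)-np.pi/2)
snap('side','s36',(285,115,355,175),11)
snap('top','t10',(330,160,400,220),11)
E
```

```text
from [ 0.5795 -0.3324  0.0938] -1.0798 shift mm [-0.5  1.6  0. ] roll 0.0494 F [4.5 4.1 1.9] gw 13.4 t 45.55
```

View pics/s36.png

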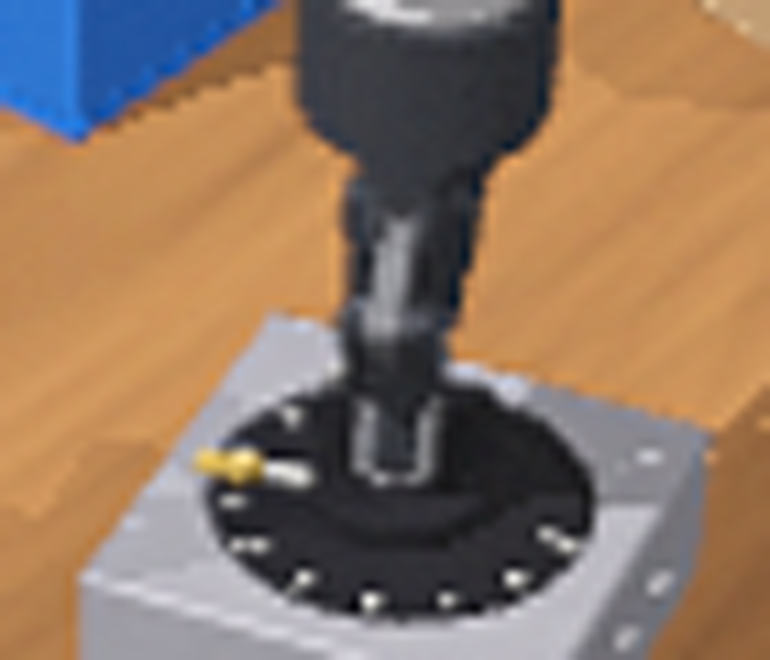

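View pics/t10.png

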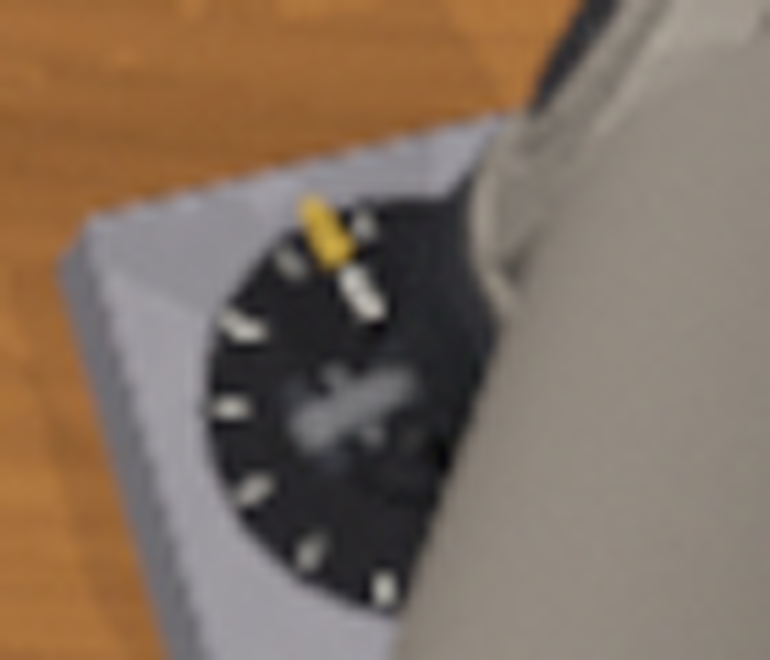

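```bash
python3 - <<'E'
from h import *
C={'top':np.array([.5781,-.3334]),'side':np.array([.5838,-.3359])}
im=cv2.imread('pics/t10.png');im2=cv2.imread('pics/s36.png')
for v,im,s,off,box in (('top',im,11,(330,160),(335,262,392,325)),('side',im2,11,(285,115),(262,450,320,490))):
    x0,y0,x1,y1=box; hsv=cv2.cvtColor(im,cv2.COLOR_BGR2HSV)
    w=((hsv[...,2]>130)&(hsv[...,1]<70)); m=np.zeros_like(w);m[y0:y1,x0:x1]=w[y0:y1,x0:x1]
    y=((hsv[...,1]>130)&(hsv[...,2]>120)&(hsv[...,0]>19)&(hsv[...,0]<32)); my=np.zeros_like(y); 
    X0,Y0,X1,Y1=(290,185,360,275) if v=='top' else (190,435,275,490); my[Y0:Y1,X0:X1]=y[Y0:Y1,X0:X1]
    for n,k,z in (('ptr',m,.066),('tab',my,.064)):
        yy,xx=np.nonzero(k); c=(xx.mean(),yy.mean()); d=back(v,unc([c],*off,s),z)[0][:2]-C[v]; print(v,n,np.round(c,1),len(xx),d.round(4),np.hypot(*d).round(4),np.degrees(np.arctan2(d[1],d[0])).round(1))
E
```

```text
top ptr [360.2 292.7] 1051 [0.0319 0.0146] 0.0351 24.7
top tab [327.3 236.1] 1752 [0.0482 0.0232] 0.0535 25.7
side ptr [287.3 472.5] 865 [0.0305 0.0169] 0.0349 29.0
side tab [230.2 467.4] 965 [0.047  0.0243] 0.0529 27.3
```

```bash
python3 - <<'E'
from h import *
for v,f,off,s,box in (('top','t2',(300,160),5,(225,80,445,290)),('side','s33',(285,115),11,(195,400,610,635))):
    im=cv2.imread(f'pics/{f}.png'); g=im.max(2); x0,y0,x1,y1=box
    m=np.zeros(g.shape,np.uint8); m[y0:y1,x0:x1]=(g[y0:y1,x0:x1]<95)*255
    cs,_=cv2.findContours(m,cv2.RETR_EXTERNAL,cv2.CHAIN_APPROX_NONE); c=max(cs,key=cv2.contourArea)
    p=cv2.convexHull(c)[:,0].astype(float); p=cv2.convexHull(c)[:,0]
    if v=='side': p=p[(p[:,1]>430)]
    else: p=p[(p[:,0]<430)]
    W3=back(v,unc(p,*off,s),.062)[:,:2]
    from scipy.optimize import least_squares
    r=least_squares(lambda q:np.hypot(*(W3-q[:2]).T)-q[2],[.578,-.333,.06],loss='soft_l1',f_scale=.0005); print(v,r.x.round(4),len(p),np.abs(r.fun).max().round(4),np.degrees(1))
E
```

```text
top [ 0.5795 -0.3351  0.0592] 47 0.0006 57.29577951308232
side [ 0.5828 -0.3357  0.0589] 37 0.0007 57.29577951308232
```

arm_command --series '[[8, [0, 0, 0], 0.01], [8, [0, 0, 0], 0.01], [14, [0, 0, 0], 0.01], [24, [0, 0, 0], 0.01], [36, [0, 0, 0], 0.01], [36, [0, 0, -40], 0.01], [36, [0, 0, -80], 0.01], [36, [0, 0, -120], 0.01]]'

```text
t: 46.65
eef_pos: [0.5762, -0.3343, 0.2139]
tool_rot: [0.0, 0.855, -0.519, -0.0]
contact_force: [-0.2, 0.8, 0.6]
gripper_width: 0.422
```

arm_command --series '[[36, [-30, -20, 0], 0], [36, [-70, -50, 0], 0], [36, [-110, -80, 0], 0], [36, [-150, -100, 0], 0], [36, [-190, -100, 0], 0], [36, [-230, -100, 0], 0], [36, [-230, -100, 0], 0]]'

```text
t: 47.52
eef_pos: [0.5579, -0.0807, 0.2127]
tool_rot: [-0.0, 0.856, -0.516, -0.001]
contact_force: [0.5, 0.1, 0.7]
gripper_width: 0.423
```

```bash
python3 - <<'E'
from h import *
print(pose()[1])
snap('side','s37',(285,130,355,190),11)
snap('top','t11',(330,160,400,220),11)
snap('top','t12',None,1.4)
E
```

```text
[ 0.55786388 -0.08069072  0.21271974]
```

View pics/s37.png

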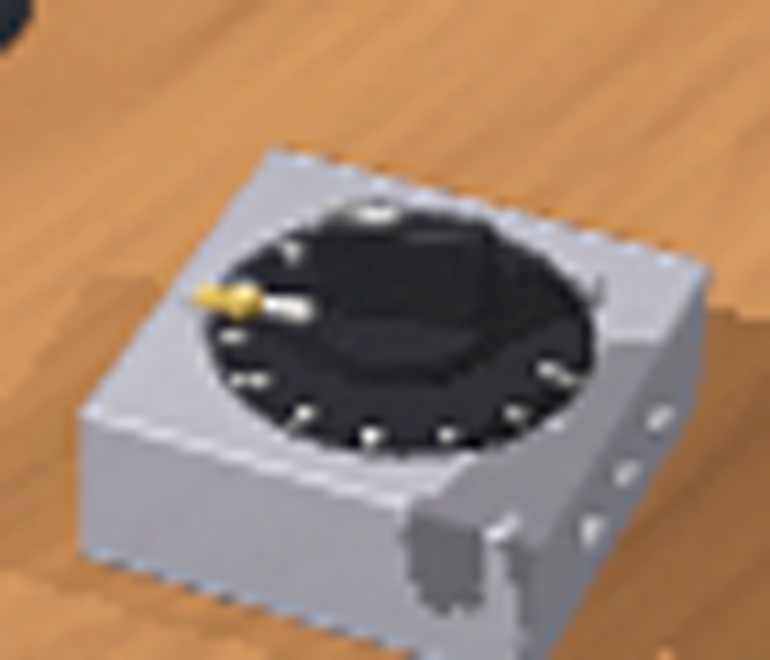

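View pics/t11.png

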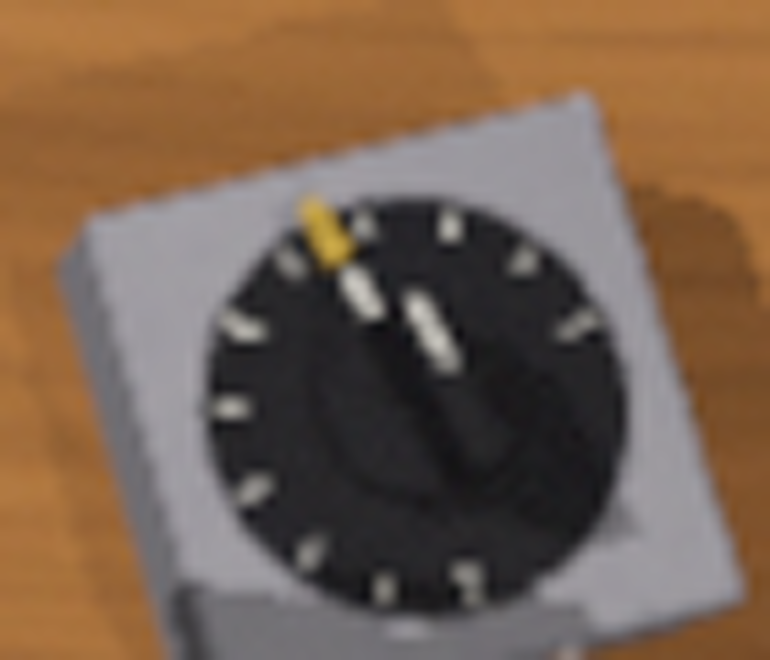

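View pics/t12.png

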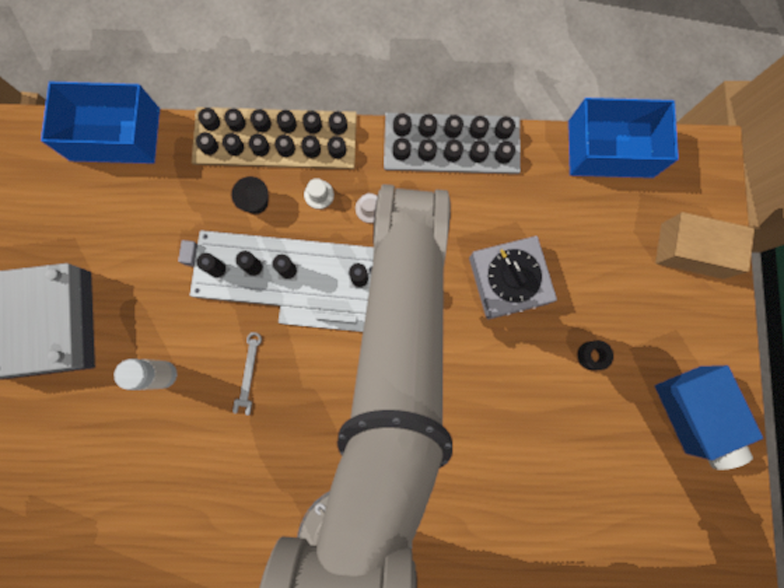

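```bash
python3 - <<'E'
from h import *
mv(.32,-.58,.25,-1.09)
E
```

```text
from [ 0.5593 -0.0849  0.213 ] -1.0911 shift mm [328.8 440.8 -37. ] roll -0.0011 F [-0.4  0.3 -0.2] gw 35.9 t 47.67
```

arm_command --series '[[36, [30, 40, -37], 0], [36, [60, 80, -37], 0], [36, [90, 120, -37], 0], [36, [120, 160, -37], 0], [36, [150, 200, -37], 0], [36, [180, 240, -37], 0], [36, [210, 280, -37], 0], [36, [240, 320, -37], 0]]'

```text
t: 48.68
eef_pos: [0.3847, -0.4475, 0.2499]
tool_rot: [0.0, 0.855, -0.519, 0.0]
contact_force: [0.1, -0.4, -0.3]
gripper_width: 0.422
```

arm_command --series '[[36, [30, 40, 0], 0], [36, [60, 80, 0], 0], [36, [88, 120, 0], 0], [36, [88, 120, 0], 0]]'

```text
t: 49.18
eef_pos: [0.315, -0.583, 0.2496]
tool_rot: [0.002, 0.853, -0.522, -0.001]
contact_force: [0.2, 0.8, -0.2]
gripper_width: 0.421
```

```bash
python3 - <<'E'
from h import *
print(pose()[0]['contact_force'])
snap('top','t13',(125,155,305,255),4.4)
snap('side','s38',None,1.4)
snap('top','t14',(330,160,400,220),11)
E
```

```text
[ 0.20263019  0.76388938 -0.17479823]
```

View pics/t13.png

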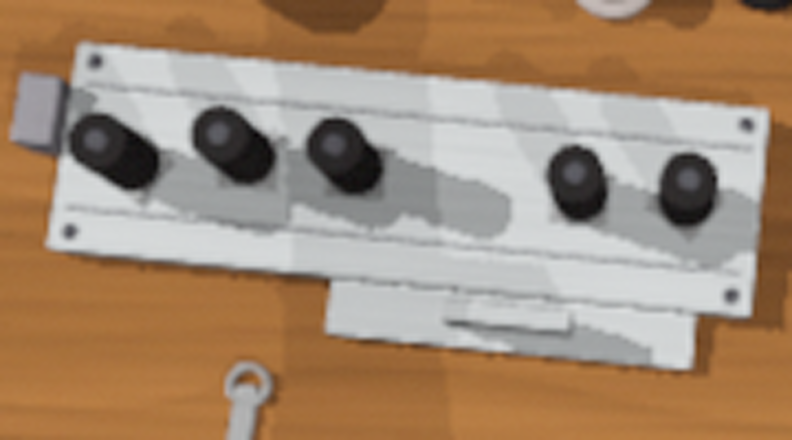

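View pics/s38.png

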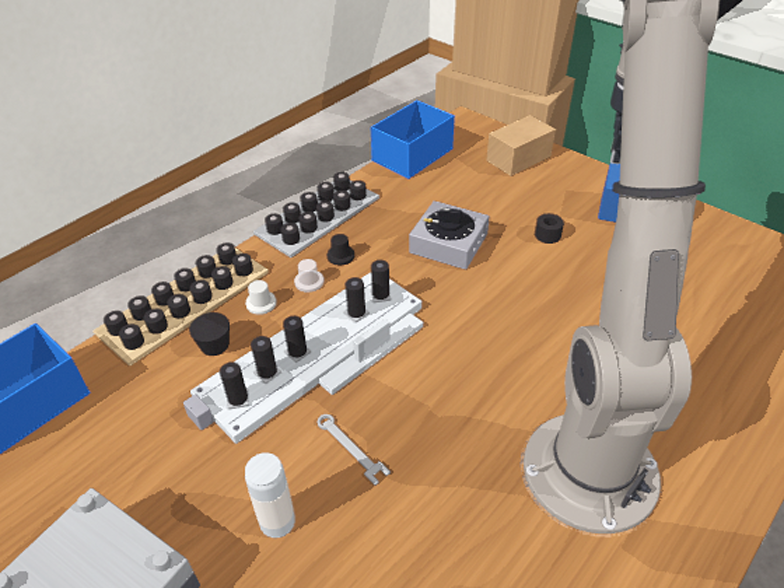

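```bash
python3 - <<'E'
from h import *
for n,p in [('U1',(97,140)),('A',(212,128)),('B',(335,143)),('C',(576,168)),('U2',(688,178))]: print(n,P(back('top',unc([p],125,155,4.4),.115)[0]).round(4))
for q in back('top',unc([(325,332),(694,369)],125,155,4.4),.016): print(P(q).round(4))
im=cv2.imread('pics/t14.png');hsv=cv2.cvtColor(im,cv2.COLOR_BGR2HSV)
def cen(m,b):
    x0,y0,x1,y1=b; k=np.zeros_like(m);k[y0:y1,x0:x1]=m[y0:y1,x0:x1]; yy,xx=np.nonzero(k); return xx.mean(),yy.mean()
p=cen((hsv[...,2]>130)&(hsv[...,1]<70),(335,262,392,325)); t=cen((hsv[...,1]>130)&(hsv[...,2]>120)&(hsv[...,0]>19)&(hsv[...,0]<32),(290,185,360,275))
im=cv2.imread('pics/s37.png');hsv=cv2.cvtColor(im,cv2.COLOR_BGR2HSV)
ps=cen((hsv[...,2]>130)&(hsv[...,1]<70),(262,285,325,330)); ts=cen((hsv[...,1]>130)&(hsv[...,2]>120)&(hsv[...,0]>19)&(hsv[...,0]<32),(190,270,275,325))
for v,a,b,off,C in (('top',p,t,(330,160),(.5795,-.3351)),('side',ps,ts,(285,130),(.5828,-.3357))):
    for z in (.063,.066,.07):
        f=lambda q,z:np.degrees(np.arctan2(*(back(v,unc([q],*off,11),z)[0][:2]-C)[::-1])).round(1)
        print(v,z,'ptr',f(a,z),'tab',f(b,z))
E
```

```text
U1 [-0.0108  0.1951]
A [0.0046 0.121 ]
B [0.0025 0.039 ]
C [ 0.0014 -0.1212]
U2 [ 0.002  -0.1955]
[-0.1147  0.0493]
[-0.1156 -0.213 ]
top 0.063 ptr 26.3 tab 27.7
top 0.066 ptr 27.8 tab 28.7
top 0.07 ptr 29.8 tab 30.1
side 0.063 ptr 21.5 tab 25.5
side 0.066 ptr 27.4 tab 29.5
side 0.07 ptr 35.7 tab 35.1
```

```bash
python3 -c "
from station import bot,status
print(bot.hand_in()); print(status.get_obs()['t'])"
```

```text
the job is handed in; nothing more can be done
None
the job is handed in; nothing more can be done
```

The job is done and handed in after about 49 s of the 210 s allowed. The hand-in gave no verdict, so the results below are from my own final pictures.

- **Buffers:** Three buffers were toppled, and the fourth slot was empty. Each was gripped near its rubber end, swung upright and set down. Two of them were then picked up again and moved to the lane's middle. All five buffers now stand in the lane within about 11 mm of its centre line. That leaves every foot at least 14 mm clear of the lines.
- **Straightedge:** It was laid flat on the bench and pressed against the plate's front edge. I then let go and gave it a light push at its middle so it could line itself up. Both ends measure flush to within about 1 mm.
- **Knob:** It was turned clockwise about 2.26 rad, after the straightedge was in place. Both cameras show the pointer on the brass tab, to within about 1°. The two views disagreed by up to 2° depending on the height I assumed for the pointer and tab, and I settled on the heights where they agree.

In the last pictures I saw no bystander out of place and the tab had not moved. The arm was parked clear of everything with the gripper open. I saw neither the straightedge being knocked aside nor the grip slackening.

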